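Put the mixed-up reagent jars back in their colour-coded spill dishes

TASK

The three reagent jars stand in one another's spill dishes: put every jar into the dish of its cap's colour, using the empty white dish to park a jar on the way and leaving it empty again. The jars must stand upright and flat in their dishes, be set down gently rather than dropped, and never be put on the bare bench. Leave the beaker, the petri dishes and the tube rack where they are.

Things in the scene. Friction and masses are not known exactly. Their poses are not given: they have to be found in the camera images.
- jar_red_mid (a point): Reagent jar, a closed upright white plastic cylinder with a red screw cap on top and a red band round its middle; 54 mm diameter up to 60 mm, then the cap, 51 mm diameter, up to 80 mm total height; 0.11 to 0.23 kg, rigid. The point is the jar's centre, 40 mm above its underside; z is up along the jar. Its middle is 48 mm above the bench when it stands in a dish.
- jar_blue_mid (a point): Reagent jar, a closed upright white plastic cylinder with a blue screw cap on top and a blue band round its middle; 54 mm diameter up to 60 mm, then the cap, 51 mm diameter, up to 80 mm total height; 0.11 to 0.23 kg, rigid. The point is the jar's centre, 40 mm above its underside; z is up along the jar. Its middle is 48 mm above the bench when it stands in a dish.
- jar_yellow_mid (a point): Reagent jar, a closed upright white plastic cylinder with a yellow screw cap on top and a yellow band round its middle; 54 mm diameter up to 60 mm, then the cap, 51 mm diameter, up to 80 mm total height; 0.11 to 0.23 kg, rigid. The point is the jar's centre, 40 mm above its underside; z is up along the jar. Its middle is 48 mm above the bench when it stands in a dish.
- dish_red: Red round spill dish fixed to the bench, 84 mm outer diameter, rim 14 mm high and 4 mm thick, inner diameter 76 mm, inner floor 8 mm above the bench. Origin at the centre of its underside, on the bench; z up. Home of the jar with the red cap; at the start another jar stands in it.
- dish_blue: Blue round spill dish fixed to the bench, 84 mm outer diameter, rim 14 mm high and 4 mm thick, inner diameter 76 mm, inner floor 8 mm above the bench. Origin at the centre of its underside, on the bench; z up. Home of the jar with the blue cap; at the start another jar stands in it.
- dish_yellow: Yellow round spill dish fixed to the bench, 84 mm outer diameter, rim 14 mm high and 4 mm thick, inner diameter 76 mm, inner floor 8 mm above the bench. Origin at the centre of its underside, on the bench; z up. Home of the jar with the yellow cap; at the start another jar stands in it.
- dish_white: White round spill dish fixed to the bench, 84 mm outer diameter, rim 14 mm high and 4 mm thick, inner diameter 76 mm, inner floor 8 mm above the bench. Origin at the centre of its underside, on the bench; z up. The spare dish, empty at the start and in the end.
- beaker: Small empty open glass beaker, 50 mm rim diameter, 68 mm high, loose; a bystander standing among the jars. Origin at the centre of its underside.
- petri: Stack of two closed petri dishes, amber-brown inside with a clear edge, 90 mm diameter, 30 mm high in all, loose; a bystander. Origin at the centre of its underside.
- rack: Green microtube rack 55 x 100 mm (its own x, y), 28 mm high, with tube caps up to 36 mm, loose; a bystander. Origin at the centre of its underside.
There are look-alikes about, which are no part of the job. What is shaped like the part that bears jar_blue_mid but pink is not meant.

How it is judged:
By the outcome, as a careful person would: the job done as asked, in the order asked, and still so for the second after the job is handed in, with the robot touching nothing.
It also fails if it takes over 104 s, if anything falls off the work surface, if the arm or the gripper's body presses on something with over 40 N, if the wrist force passes 120 N, or if a joint passes its speed limit or range.

ROBOT

A 6-joint arm with a two-finger parallel gripper is mounted at the origin on the work surface. World frame = base frame: x ahead of the robot, y to its left, z up, the work surface at z = 0. Lengths are in m, angles in rad, forces in N, time in s.
With the tool pointing down it reaches from about 0.325 to 0.9 m from the base axis. Payload 3.5 kg.
Tool frame: the origin (TCP) lies midway between the tips of the shut fingers; the grasp point (between the pads) lies 19 mm behind it; z points along the fingers, y is the direction in which the jaws open and shut (so a half turn about z gives the same grasp; the last joint's range is limited). The gripper opens to 85 mm and grips with 20 to 120 N. Pads are 22 mm wide; open, the fingers measure 114 mm over their backs; the gripper's body (76 mm by 85 mm) begins 54 mm behind the grasp point. The pads swing forward as they close: fully open they stand 13 mm farther back than shut.
Start: joints at [-1.311, 0.276, -0.026, 1.268, 0, 1.467], TCP at [0.222, -0.584, 0.231] pointing down, gripper open.
Joint ranges: [-3.12, 3.12], [-0.85, 1.88], [-1.08, 1.24], [-1.95, 2.15], [-1.57, 1.53], [-3.14, 3.14]. Speed limits (rad/s): [2.57, 2.57, 3.14, 3.14, 3.14, 3.14].

INTERFACE

Orientations are given as a unit quaternion [x, y, z, w].
In Python, from workcell import arm, grab_frame, camera_model gives the robot as it stands.
- The arm moves only by the tool apply_moves, never from a script. Its argument "increments" is a list of rows, each an object of numbers: "dx", "dy", "dz": the shift along the tool's x, y, z in cm; "yaw": the turn about the tool's z in rad. In form: [{"dx": .., "dy": .., "dz": .., "yaw": ..}, ...]. A call has 1 to 12 rows; each row is the pose to reach, as a shift and turn from the pose commanded when the call began, along the tool's axes at that moment; what a row does not reach only later rows make up. A row lasts 1/10 s, in which the tool goes at most 50 mm and 8.59 degrees, less where a joint would pass 70% of its speed; a pose out of reach is approached as far as the arm can. A call with a gripper value outside its range is refused whole. "hand" is the opening, from 0 (shut) to 1 (fully open), set as the call begins (left out, the last holds). The fingers move at their own pace and stop on an object; the grip force is fixed at half the most. Time passes only in rows, so rows that repeat a pose let the fingers close. It gives the time, the measured TCP pose, the force and the opening at its end, in the units of the state.
- arm.get_obs(): the state, without advancing time (a new reading comes with each control period).
- grab_frame(name): name is "side" or "top"; returns (picture, depth): 400x640x3 uint8, red, green, blue; 400x640 float32, m along the optical axis (not along the pixel's ray), 0 where there is no reading.
- camera_model(name): a dict with "intrinsics" (3x3 intrinsics, pixels), "R" (3x3) and "t" (3): a world point X has camera coordinates R X + t. Camera axes: x right, y down, z forward; pixel columns grow to the right and rows downward; lengths in m; the calibration is good to about 2 mm. A picture is of the moment at which its call begins. camera_model takes no time and is no camera call.
- arm.sign_off(): hands the job in, once; it reports no verdict.
The state is a dict: "t": time; "joint_pos": joint angles; "joint_velocities": joint speeds; "tau": joint torques, N m; "position": TCP position; "tcp_rot": TCP orientation; "contact_force": force on the tool from outside, world axes, zero at the start; "moment": the same for the moment, N m; "opening": finger opening in m.
Only numpy, scipy, OpenCV 4.12 (cv2) and the standard library are available. Lean on these libraries where they do the work, as an engineer would, in place of code of your own. Each camera call takes 0.05 s, during which the arm holds its last target.

## Working session

There is one attempt and no reset: what is moved stays moved. The work goes in short steps, Python scripts to look and compute and a tool call to move; the robot and the scene stay as the last step left them, time stands still between calls to the robot, and variables do not carry over. Pictures are saved under pics/ and viewed, and the job is handed in when it is done.

Besides the shell and the picture viewer there is one more tool, called as a command line: name --argument value ..., lists and objects as JSON in quotes. apply_moves: Moves the arm, as the interface text tells. Its arguments: {"type":"object","properties":{"increments":{"type":"array","items":{"type":"object","properties":{"dx":{"type":"number"},"dy":{"type":"number"},"dz":{"type":"number"},"yaw":{"type":"number"}}}},"hand":{"type":"number"}},"required":["increments"]}

```bash
mkdir -p pics; cat > h.py <<'E'
import numpy as np, cv2
from workcell import arm, grab_frame, camera_model
def snap(n,f):
    im,d=grab_frame(n); np.savez('last_%s.npz'%n,im=im,d=d)
    cv2.imwrite('pics/'+f,cv2.cvtColor(im,cv2.COLOR_RGB2BGR)); return im,d
def ray(n,u,v,z):
    c=camera_model(n);K=np.array(c['intrinsics']);R=np.array(c['R']);t=np.array(c['t'])
    o=-R.T@t; d=R.T@np.linalg.inv(K)@np.array([u,v,1.]); return o+d*(z-o[2])/d[2]
E
python3 - <<'E'
from h import *
for n in('top','side'): snap(n,n+'0.png'); c=camera_model(n);R=np.array(c['R']);print(n,-R.T@np.array(c['t']),R[2])
print(arm.get_obs())
E
```

```text
top [0.41060038 0.06823816 0.95343322] [ 0.17555574  0.02516291 -0.98414786]
side [ 0.4137198  -0.73754926  0.62088108] [ 0.17032502  0.81648771 -0.55166765]
{'t': 0.1, 'joint_pos': array([-1.31140676e+00,  2.77117616e-01, -2.77611272e-02,  1.26797841e+00,
        3.00509932e-05,  1.46742754e+00]), 'joint_velocities': array([ 0.00036209, -0.00177881,  0.00414549,  0.00062985,  0.00036406,
        0.00024858]), 'tau': array([-2.87185981e-05, -4.46707535e+01,  2.96128231e+01,  8.44687340e-03,
       -5.41344070e-05,  4.04907468e-06]), 'position': array([ 0.22161949, -0.58363484,  0.23022563]), 'tcp_rot': array([ 9.83595324e-01,  1.80386186e-01, -6.53216725e-05, -1.02845089e-03]), 'contact_force': array([-0.19081721, -0.41113147, -0.62263761]), 'moment': array([-0.01140465,  0.04474156, -0.04184166]), 'opening': 0.0853218872766388}
```

View pics/top0.png

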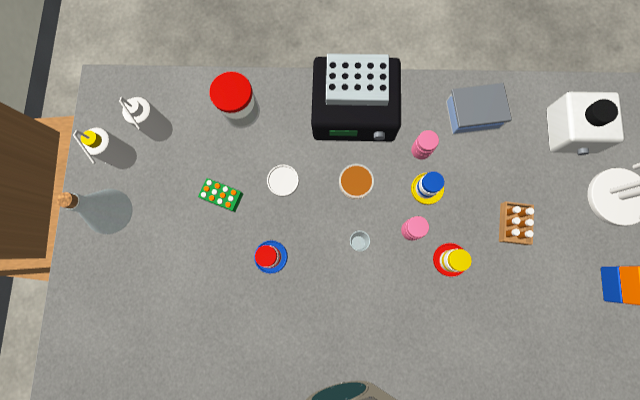

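View pics/side0.png

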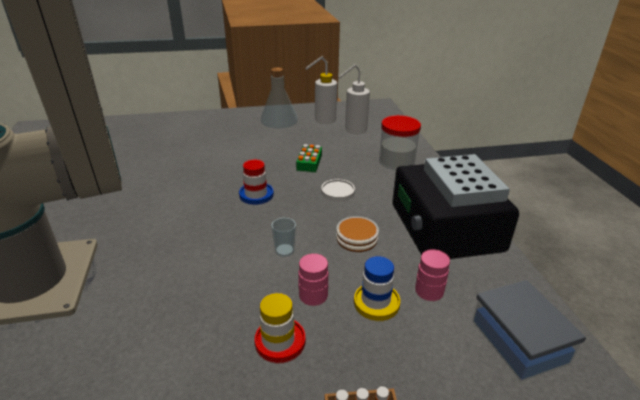

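The top view shows the red jar in the blue dish (267,257), the blue jar in the yellow dish (430,185), and the yellow jar in the red dish (456,260). The white dish is at (283,180). Pink look-alikes stand at (425,145) and (415,228), with the beaker at (360,240) and the petri stack at (356,181). The side view agrees.

```bash
cat >> h.py <<'E'
HS={'red':[(0,8),(172,180)],'yellow':[(20,32)],'blue':[(105,120)]}
def mask(im,c):
    h=cv2.cvtColor(im,cv2.COLOR_RGB2HSV);m=np.zeros(im.shape[:2],np.uint8)
    for a,b in HS[c]: m|=cv2.inRange(h,(a,170,90),(b,255,255))
    return m
def pts(n,im,d):
    c=camera_model(n);K=np.array(c['intrinsics']);R=np.array(c['R']);t=np.array(c['t'])
    v,u=np.mgrid[:400,:640]; X=np.linalg.inv(K)@np.stack([u.ravel(),v.ravel(),np.ones(u.size)])*d.ravel()
    return (R.T@(X-t[:,None])).T.reshape(400,640,3)
def circ(P):  # algebraic circle fit
    A=np.c_[2*P,np.ones(len(P))]; s=np.linalg.lstsq(A,(P**2).sum(1),rcond=None)[0]
    return s[:2],np.sqrt(s[2]+s[0]**2+s[1]**2)
E
python3 - <<'E'
from h import *
for n in('top','side'):
    f=np.load('last_%s.npz'%n);im,d=f['im'],f['d'];P=pts(n,im,d)
    for c in HS:
        m=mask(im,c)
        for z0,z1,nm in((.078,.1,'cap'),(.005,.022,'dish')):
            mm=((m>0)&(P[...,2]>z0)&(P[...,2]<z1)&(d>0)).astype(np.uint8)
            k,l,s,ce=cv2.connectedComponentsWithStats(mm)
            for i in range(1,k):
                if s[i,4]>40:
                    Q=P[l==i]; (e,r)=cv2.minEnclosingCircle(Q[:,:2].astype(np.float32)); print(n,c,nm,s[i,4],ce[i].round(),'med z',np.median(Q[:,2]).round(4),'enc',np.round(e,4),round(r,4),'raycent',ray(n,*ce[i],.088 if nm=='cap' else .014).round(4))
# others
f=np.load('last_top.npz');P=pts('top',f['im'],f['d'])
for nm,u,v in(('white',283,180),('petri',356,181),('beaker',360,240),('pinkA',427,138),('pinkB',416,226),('rack',221,194),('brownrack',517,222)):
    print(nm,P[v,u].round(4),[ray('top',u,v,z)[:2].round(3) for z in(.01,.08)])
im=f['im'][100:300,220:540];cv2.imwrite('pics/crop.png',cv2.resize(im[...,::-1],None,fx=2.5,fy=2.5,interpolation=cv2.INTER_CUBIC))
E
```

```text
top red cap 353 [265. 256.] med z 0.0885 enc [0.4422 0.2272] 0.0252 raycent [0.4419 0.2271 0.088 ]
top red dish 317 [444. 258.] med z 0.0096 enc [ 0.4485 -0.2233] 0.0413 raycent [ 0.4505 -0.2088  0.014 ]
top yellow cap 389 [460. 260.] med z 0.0883 enc [ 0.4457 -0.2229] 0.0253 raycent [ 0.445 -0.222  0.088]
top yellow dish 286 [425. 193.] med z 0.0103 enc [ 0.6298 -0.1704] 0.0416 raycent [ 0.6168 -0.1644  0.014 ]
top blue cap 334 [433. 182.] med z 0.0884 enc [ 0.6293 -0.1653] 0.0246 raycent [ 0.628 -0.165  0.088]
top blue dish 300 [275. 257.] med z 0.0099 enc [0.4437 0.2281] 0.0414 raycent [0.4413 0.2161 0.014 ]
top blue dish 166 [605. 284.] med z 0.0137 enc [ 0.3994 -0.5983] 0.0399 raycent [ 0.3991 -0.5981  0.014 ]
side red cap 192 [253. 165.] med z 0.0862 enc [0.4431 0.2219] 0.0276 raycent [0.4435 0.2177 0.088 ]
side red dish 673 [282. 344.] med z 0.0082 enc [ 0.4499 -0.229 ] 0.0423 raycent [ 0.4521 -0.2448  0.014 ]
side yellow cap 645 [276. 306.] med z 0.0869 enc [ 0.447  -0.2261] 0.0275 raycent [ 0.4461 -0.2308  0.088 ]
side yellow dish 581 [377. 305.] med z 0.008 enc [ 0.6307 -0.
[... 211 characters left out ...]
136] 0.0374 raycent [0.4673 0.2044 0.014 ]
side blue dish 48 [243. 194.] med z 0.0077 enc [0.4218 0.2177] 0.0285 raycent [0.4139 0.2118 0.014 ]
white [0.6426 0.2056 0.012 ] [array([0.643, 0.206]), array([0.626, 0.196])]
petri [0.6397 0.0152 0.0302] [array([0.645, 0.014]), array([0.627, 0.018])]
beaker [0.4911 0.0013 0.0032] [array([0.49 , 0.002]), array([0.485, 0.007])]
pinkA [ 0.739  -0.1545  0.0836] [array([ 0.767, -0.173]), array([ 0.74 , -0.155])]
pinkB [ 0.5214 -0.1256  0.0778] [array([ 0.53 , -0.141]), array([ 0.521, -0.125])]
rack [0.5965 0.3592 0.0353] [array([0.602, 0.367]), array([0.587, 0.345])]
brownrack [ 0.5405 -0.3757  0.0526] [array([ 0.547, -0.397]), array([ 0.537, -0.362])]
```

View pics/crop.png

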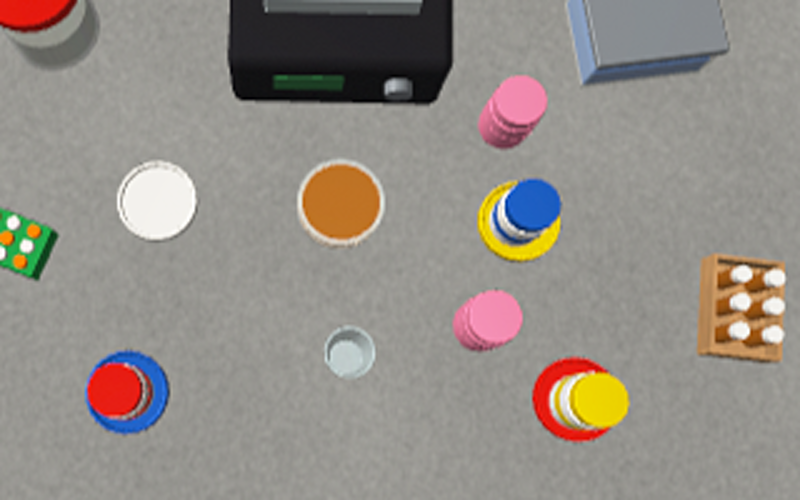

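The three banded jars with red, blue and yellow caps are the ones meant. The plain pink ones at crop (515,105) and (487,325) are look-alikes, so I leave them alone. Cap heights (0.088) and radii (25 mm caps, 41–42 mm dishes) match the spec. Next I measure the white dish, then align the tool.

```bash
python3 - <<'E'
from h import *
for n,u0,v0 in(('top',283,180),('side',338,189)):
    f=np.load('last_%s.npz'%n);im,d=f['im'],f['d'];P=pts(n,im,d)
    h=cv2.cvtColor(im,cv2.COLOR_RGB2HSV);m=cv2.inRange(h,(0,0,165),(180,60,255))
    k,l=cv2.connectedComponents(m);Q=P[(l==l[v0,u0])&(d>0)];e,r=cv2.minEnclosingCircle(Q[:,:2].astype(np.float32))
    print(n,l[v0,u0],len(Q),np.median(Q[:,2]),e,r)
E
```

```text
top 243 798 0.009103078549054705 (0.6464665532112122, 0.20845457911491394) 0.04476218298077583
side 16 369 0.006469342282836913 (0.6440213322639465, 0.20394361019134521) 0.0408792719244957
```

apply_moves --increments '[{"yaw": 0.15}, {"yaw": 0.3}, {"yaw": 0.363}, {"yaw": 0.363}, {"yaw": 0.363}]' --hand 1

```text
invalid input
```

apply_moves --increments '[{"dx": 0, "dy": 0, "dz": 0, "yaw": 0.15}, {"dx": 0, "dy": 0, "dz": 0, "yaw": 0.3}, {"dx": 0, "dy": 0, "dz": 0, "yaw": 0.363}, {"dx": 0, "dy": 0, "dz": 0, "yaw": 0.363}, {"dx": 0, "dy": 0, "dz": 0, "yaw": 0.363}]' --hand 1

```text
t: 0.6
position: [0.2217, -0.584, 0.2309]
tcp_rot: [1.0, 0.001, -0.0, -0.0]
contact_force: [0.4, -0.3, 0.2]
opening: 0.085
```

apply_moves --increments '[{"dx": 2, "dy": -3, "dz": 0, "yaw": 0}, {"dx": 4.5, "dy": -7, "dz": 0, "yaw": 0}, {"dx": 7, "dy": -11, "dz": 1, "yaw": 0}, {"dx": 9.5, "dy": -15, "dz": 2, "yaw": 0}, {"dx": 12, "dy": -19, "dz": 3, "yaw": 0}, {"dx": 14.5, "dy": -23, "dz": 4, "yaw": 0}, {"dx": 17, "dy": -27, "dz": 5, "yaw": 0}, {"dx": 19.5, "dy": -31, "dz": 6, "yaw": 0}, {"dx": 21.5, "dy": -34.5, "dz": 6, "yaw": 0}, {"dx": 22.4, "dy": -36, "dz": 6, "yaw": 0}, {"dx": 22.4, "dy": -36, "dz": 6, "yaw": 0}, {"dx": 22.4, "dy": -36, "dz": 6, "yaw": 0}]'

```text
t: 1.8
position: [0.4459, -0.2243, 0.1713]
tcp_rot: [1.0, 0.001, -0.0, 0.0]
contact_force: [0.4, -0.2, 0.2]
opening: 0.0852
```

```bash
python3 - <<'E'
from h import *
snap('side','s1.png')
E
```

```text
(no output)
```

View pics/s1.png

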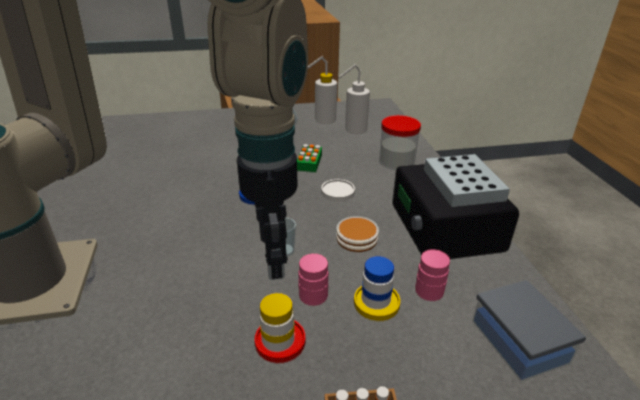

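The gripper hangs centred above the yellow jar at (277,310), with its tips at about (275,270). Descending.

apply_moves --increments '[{"dx": 0, "dy": 0, "dz": 1.5, "yaw": 0}, {"dx": 0, "dy": 0, "dz": 3, "yaw": 0}, {"dx": 0, "dy": 0, "dz": 5, "yaw": 0}, {"dx": 0, "dy": 0, "dz": 7, "yaw": 0}, {"dx": 0, "dy": 0, "dz": 9, "yaw": 0}, {"dx": 0, "dy": 0, "dz": 11, "yaw": 0}, {"dx": 0, "dy": 0, "dz": 12.5, "yaw": 0}, {"dx": 0, "dy": 0, "dz": 13.5, "yaw": 0}, {"dx": 0, "dy": 0, "dz": 14.1, "yaw": 0}, {"dx": 0, "dy": 0, "dz": 14.1, "yaw": 0}]'

```text
t: 2.85
position: [0.4453, -0.2247, 0.0298]
tcp_rot: [1.0, -0.001, -0.0, -0.0]
contact_force: [-0.2, -0.2, -0.3]
opening: 0.0858
```

apply_moves --increments '[{"dx": 0, "dy": 0, "dz": 0, "yaw": 0}, {"dx": 0, "dy": 0, "dz": 0, "yaw": 0}, {"dx": 0, "dy": 0, "dz": 0, "yaw": 0}, {"dx": 0, "dy": 0, "dz": 0, "yaw": 0}, {"dx": 0, "dy": 0, "dz": 0, "yaw": 0}, {"dx": 0, "dy": 0, "dz": 0, "yaw": 0}, {"dx": 0, "dy": 0, "dz": 0, "yaw": 0}, {"dx": 0, "dy": 0, "dz": 0, "yaw": 0}]' --hand 0

```text
t: 3.65
position: [0.447, -0.2251, 0.0315]
tcp_rot: [1.0, -0.0, 0.001, 0.001]
contact_force: [-0.1, -0.7, 5.8]
opening: 0.0525
```

apply_moves --increments '[{"dx": 0, "dy": 0, "dz": 0, "yaw": 0}, {"dx": 0, "dy": 0, "dz": -0.5, "yaw": 0}, {"dx": 0, "dy": 0, "dz": -1.5, "yaw": 0}, {"dx": 0, "dy": 0, "dz": -3, "yaw": 0}, {"dx": 0, "dy": 0, "dz": -3, "yaw": 0}, {"dx": 0, "dy": 0, "dz": -3, "yaw": 0}]'

```text
t: 4.25
position: [0.4461, -0.2244, 0.0606]
tcp_rot: [1.0, -0.0, 0.0, 0.0]
contact_force: [-0.5, 0.2, 0.0]
opening: 0.0527
```

```bash
python3 - <<'E'
from h import *
im,_=snap('side','s2.png'); cv2.imwrite('pics/s2c.png',cv2.resize(im[200:400,180:400,::-1],None,fx=2.7,fy=2.7))
o=arm.get_obs();print(o['position'],o['contact_force'],o['opening'],o['moment'])
E
```

```text
[ 0.44557135 -0.22410576  0.06009284] [-0.13484074 -0.03142633 -2.74918038] 0.053285158016393386 [0.00675271 0.05654239 0.05314594]
```

View pics/s2c.png

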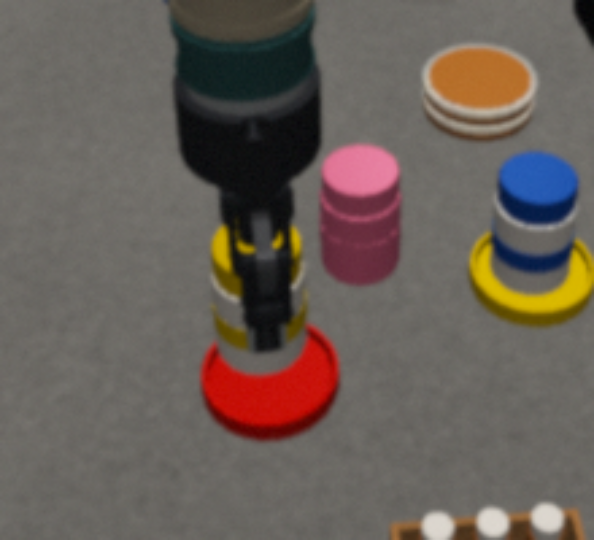

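The yellow jar is gripped and lifted clear of the red dish, with the jar at crop (260,300) above the dish at (270,380). I'll raise it and carry it to the white dish.

apply_moves --increments '[{"dx": 0, "dy": 0, "dz": -2, "yaw": 0}, {"dx": 0, "dy": 0, "dz": -4.5, "yaw": 0}, {"dx": 0, "dy": 0, "dz": -7, "yaw": 0}, {"dx": 0.5, "dy": -1, "dz": -9, "yaw": 0}, {"dx": 1.5, "dy": -3, "dz": -9, "yaw": 0}, {"dx": 2.8, "dy": -6, "dz": -9, "yaw": 0}, {"dx": 4.2, "dy": -9, "dz": -9, "yaw": 0}, {"dx": 5.6, "dy": -12, "dz": -9, "yaw": 0}, {"dx": 7, "dy": -15, "dz": -9, "yaw": 0}, {"dx": 8.4, "dy": -18, "dz": -9, "yaw": 0}, {"dx": 9.8, "dy": -21, "dz": -9, "yaw": 0}, {"dx": 11.1, "dy": -24, "dz": -9, "yaw": 0}]'

```text
t: 5.5
position: [0.5566, 0.017, 0.1491]
tcp_rot: [1.0, -0.0, -0.001, -0.0]
contact_force: [-0.1, -0.9, -1.8]
opening: 0.0529
```

apply_moves --increments '[{"dx": 1.4, "dy": -3, "dz": 0, "yaw": 0}, {"dx": 2.8, "dy": -6, "dz": 0, "yaw": 0}, {"dx": 4.2, "dy": -9, "dz": 0, "yaw": 0}, {"dx": 5.6, "dy": -12, "dz": 0, "yaw": 0}, {"dx": 7, "dy": -15, "dz": 0, "yaw": 0}, {"dx": 8, "dy": -17, "dz": 0, "yaw": 0}, {"dx": 8.6, "dy": -18.5, "dz": 0, "yaw": 0}, {"dx": 8.8, "dy": -19, "dz": 0, "yaw": 0}, {"dx": 8.8, "dy": -19, "dz": 0, "yaw": 0}, {"dx": 8.8, "dy": -19, "dz": 0, "yaw": 0}]'

```text
t: 6.5
position: [0.6508, 0.134, 0.1502]
tcp_rot: [0.999, 0.045, -0.002, -0.019]
contact_force: [-0.3, 0.4, -1.7]
opening: 0.053
```

```bash
python3 - <<'E'
from h import *
o=arm.get_obs();print(o['position'],o['tcp_rot'],o['contact_force'],o['opening'],o['joint_pos'])
im,_=snap('side','s3.png'); cv2.imwrite('pics/s3c.png',cv2.resize(im[60:260,200:440,::-1],None,fx=2.7,fy=2.7))
E
```

```text
[0.65079247 0.13401957 0.15020409] [ 0.99880503  0.04512557 -0.00196703 -0.01866369] [-0.29684693  0.44314251 -1.67433924] 0.0529948504496484 [ 0.08935935  0.39346496 -0.03967226  1.1399408   0.03746694  3.14061155]
```

View pics/s3c.png

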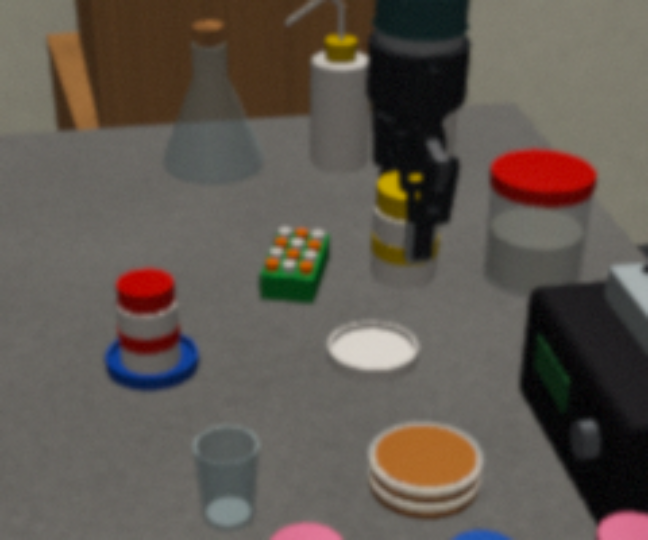

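Joint 6 reached its limit, so the tool stopped short and tilted slightly. The jar is still held, above and beyond the white dish at crop (373,348). I'll unwind the yaw by −0.6 rad.

apply_moves --increments '[{"dx": 0, "dy": 0, "dz": 0, "yaw": -0.14}, {"dx": 0, "dy": 0, "dz": 0, "yaw": -0.28}, {"dx": 0, "dy": 0, "dz": 0, "yaw": -0.42}, {"dx": 0, "dy": 0, "dz": 0, "yaw": -0.56}, {"dx": 0, "dy": 0, "dz": 0, "yaw": -0.6}, {"dx": 0, "dy": 0, "dz": 0, "yaw": -0.6}, {"dx": 0, "dy": 0, "dz": 0, "yaw": -0.6}]'

```text
t: 7.25
position: [0.6507, 0.134, 0.1505]
tcp_rot: [0.941, 0.338, 0.004, -0.018]
contact_force: [-0.6, 0.8, -1.1]
opening: 0.0525
```

```bash
python3 - <<'E'
from h import *
from scipy.spatial.transform import Rotation as R
o=arm.get_obs();print(o['position'],o['contact_force'],o['opening'],o['joint_pos']);print(R.from_quat(o['tcp_rot']).as_matrix().round(4))
E
```

```text
[0.65070989 0.13399946 0.15046404] [-0.5795335   0.81926037 -1.11183984] 0.0524546906335564 [ 0.08932592  0.39282512 -0.04003355  1.13975178  0.03749925  2.54158137]
[[ 0.7717  0.6359 -0.0052]
 [ 0.6356 -0.7711  0.0372]
 [ 0.0197 -0.032  -0.9993]]
```

The command latched a 2° tilt: j5 is 0.0375 and should be 0. Moves only allow yaw and shift, so I'll turn j6 to its other limit and push −y there, which tilts j5 back. The jar stays high throughout.

apply_moves --increments '[{"dx": 0, "dy": 0, "dz": 0, "yaw": -0.14}, {"dx": 0, "dy": 0, "dz": 0, "yaw": -0.28}, {"dx": 0, "dy": 0, "dz": 0, "yaw": -0.42}, {"dx": 0, "dy": 0, "dz": 0, "yaw": -0.56}, {"dx": 0, "dy": 0, "dz": 0, "yaw": -0.7}, {"dx": 0, "dy": 0, "dz": 0, "yaw": -0.84}, {"dx": 0, "dy": 0, "dz": 0, "yaw": -0.98}, {"dx": 0, "dy": 0, "dz": 0, "yaw": -1.12}, {"dx": 0, "dy": 0, "dz": 0, "yaw": -1.26}, {"dx": 0, "dy": 0, "dz": 0, "yaw": -1.4}, {"dx": 0, "dy": 0, "dz": 0, "yaw": -1.54}, {"dx": 0, "dy": 0, "dz": 0, "yaw": -1.68}]'

```text
t: 8.45
position: [0.6508, 0.1341, 0.1504]
tcp_rot: [0.374, 0.927, 0.016, -0.009]
contact_force: [0.6, 0.3, -2.1]
opening: 0.0529
```

apply_moves --increments '[{"dx": 0, "dy": 0, "dz": 0, "yaw": -0.14}, {"dx": 0, "dy": 0, "dz": 0, "yaw": -0.28}, {"dx": 0, "dy": 0, "dz": 0, "yaw": -0.42}, {"dx": 0, "dy": 0, "dz": 0, "yaw": -0.56}, {"dx": 0, "dy": 0, "dz": 0, "yaw": -0.7}, {"dx": 0, "dy": 0, "dz": 0, "yaw": -0.84}, {"dx": 0, "dy": 0, "dz": 0, "yaw": -0.98}, {"dx": 0, "dy": 0, "dz": 0, "yaw": -1.12}, {"dx": 0, "dy": 0, "dz": 0, "yaw": -1.26}, {"dx": 0, "dy": 0, "dz": 0, "yaw": -1.4}, {"dx": 0, "dy": 0, "dz": 0, "yaw": -1.54}, {"dx": 0, "dy": 0, "dz": 0, "yaw": -1.68}]'

```text
t: 9.65
position: [0.6509, 0.1341, 0.1504]
tcp_rot: [-0.441, 0.897, 0.018, 0.006]
contact_force: [0.1, 0.5, -0.9]
opening: 0.053
```

apply_moves --increments '[{"dx": 0, "dy": 0, "dz": 0, "yaw": -0.14}, {"dx": 0, "dy": 0, "dz": 0, "yaw": -0.28}, {"dx": 0, "dy": 0, "dz": 0, "yaw": -0.42}, {"dx": 0, "dy": 0, "dz": 0, "yaw": -0.56}, {"dx": 0, "dy": 0, "dz": 0, "yaw": -0.7}, {"dx": 0, "dy": 0, "dz": 0, "yaw": -0.84}, {"dx": 0, "dy": 0, "dz": 0, "yaw": -0.98}, {"dx": 0, "dy": 0, "dz": 0, "yaw": -1.12}, {"dx": 0, "dy": 0, "dz": 0, "yaw": -1.26}, {"dx": 0, "dy": 0, "dz": 0, "yaw": -1.4}, {"dx": 0, "dy": 0, "dz": 0, "yaw": -1.54}, {"dx": 0, "dy": 0, "dz": 0, "yaw": -1.68}]'

```text
t: 10.85
position: [0.6509, 0.1341, 0.1504]
tcp_rot: [0.963, -0.27, -0.008, -0.017]
contact_force: [0.1, -0.5, -1.3]
opening: 0.0527
```

```bash
cat > st.py <<'E'
from h import *
from scipy.spatial.transform import Rotation as R
o=arm.get_obs();print(o['t'],o['position'].round(4),o['contact_force'].round(1),o['opening'].round(4),o['joint_pos'].round(4));print(R.from_quat(o['tcp_rot']).as_matrix().round(4))
E
python3 st.py
```

```text
Traceback (most recent call last):
  File "st.py", line 3, in <module>
    o=arm.get_obs();print(o['t'],o['position'].round(4),o['contact_force'].round(1),o['opening'].round(4),o['joint_pos'].round(4));print(R.from_quat(o['tcp_rot']).as_matrix().round(4))
                                                                                    ^^^^^^^^^^^^^^^^^^
AttributeError: 'float' object has no attribute 'round'
```

```bash
sed -i "s/o\['opening'\].round(4)/round(o['opening'],4)/" st.py
python3 st.py
```

```text
10.85 [0.6509 0.1341 0.1504] [ 0.1 -0.5 -1.3] 0.0527 [ 0.0895  0.3932 -0.0397  1.1397  0.0375 -2.5043]
[[ 0.8536 -0.5209 -0.0051]
 [-0.5204 -0.8531  0.0372]
 [-0.0238 -0.0291 -0.9993]]
```

apply_moves --increments '[{"dx": 0, "dy": 0, "dz": 0, "yaw": -0.14}, {"dx": 0, "dy": 0, "dz": 0, "yaw": -0.28}, {"dx": 0, "dy": 0, "dz": 0, "yaw": -0.42}, {"dx": 0, "dy": 0, "dz": 0, "yaw": -0.56}, {"dx": 0, "dy": 0, "dz": 0, "yaw": -0.61}, {"dx": 0, "dy": 0, "dz": 0, "yaw": -0.61}]'

```text
t: 11.45
position: [0.6509, 0.1341, 0.1504]
tcp_rot: [0.999, 0.028, -0.002, -0.019]
contact_force: [-0.2, -0.3, -0.6]
opening: 0.0527
```

```bash
python3 st.py
```

```text
11.45 [0.6509 0.1341 0.1504] [-0.2 -0.3 -0.6] 0.0527 [ 0.0895  0.3932 -0.0397  1.1397  0.0375 -3.1086]
[[ 0.9984  0.0563 -0.0052]
 [ 0.0565 -0.9977  0.0372]
 [-0.0031 -0.0374 -0.9993]]
```

apply_moves --increments '[{"dx": 0, "dy": 1, "dz": 0, "yaw": 0}, {"dx": 0, "dy": 2, "dz": 0, "yaw": 0}, {"dx": 0, "dy": 3, "dz": 0, "yaw": 0}, {"dx": 0, "dy": 4, "dz": 0, "yaw": 0}, {"dx": 0, "dy": 4, "dz": 0, "yaw": 0}]'

```text
t: 11.95
position: [0.653, 0.1012, 0.1487]
tcp_rot: [1.0, 0.02, -0.002, -0.015]
contact_force: [-0.1, -0.5, -1.4]
opening: 0.0528
```

```bash
python3 st.py
```

```text
11.95 [0.653  0.1012 0.1487] [-0.1 -0.5 -1.4] 0.0528 [ 0.0422  0.3892 -0.049   1.1357  0.0311 -3.1404]
[[ 0.9992  0.0408 -0.0044]
 [ 0.0409 -0.9987  0.0309]
 [-0.0031 -0.0311 -0.9995]]
```

apply_moves --increments '[{"dx": 0, "dy": 1, "dz": 0, "yaw": 0}, {"dx": 0, "dy": 2, "dz": 0, "yaw": 0}, {"dx": 0, "dy": 2, "dz": 0, "yaw": 0}]'

```text
t: 12.25
position: [0.6536, 0.0899, 0.1481]
tcp_rot: [1.0, 0.013, -0.002, -0.012]
contact_force: [0.2, -0.1, -1.0]
opening: 0.0526
```

```bash
python3 st.py
```

```text
12.25 [0.6536 0.0899 0.1481] [ 0.2 -0.1 -1. ] 0.0526 [ 0.0278  0.3882 -0.0517  1.1339  0.0246 -3.1406]
[[ 0.9996  0.0266 -0.0037]
 [ 0.0267 -0.9993  0.0245]
 [-0.003  -0.0246 -0.9997]]
```

apply_moves --increments '[{"dx": 0, "dy": 1, "dz": 0, "yaw": 0}, {"dx": 0, "dy": 2, "dz": 0, "yaw": 0}, {"dx": 0, "dy": 3, "dz": 0, "yaw": 0}, {"dx": 0, "dy": 4, "dz": 0, "yaw": 0}, {"dx": 0, "dy": 4, "dz": 0, "yaw": 0}]'

```text
t: 12.75
position: [0.6548, 0.0661, 0.1472]
tcp_rot: [1.0, -0.002, -0.002, -0.006]
contact_force: [0.2, 0.4, -0.6]
opening: 0.053
```

```bash
python3 st.py
```

```text
12.75 [0.6548 0.0661 0.1472] [ 0.2  0.4 -0.6] 0.053 [-2.9000e-03  3.8680e-01 -5.5800e-02  1.1314e+00  1.2000e-02 -3.1406e+00]
[[ 1.     -0.004  -0.0031]
 [-0.0039 -0.9999  0.012 ]
 [-0.0032 -0.0119 -0.9999]]
```

apply_moves --increments '[{"dx": 0, "dy": 1, "dz": 0, "yaw": 0}, {"dx": 0, "dy": 2, "dz": 0, "yaw": 0}, {"dx": 0, "dy": 3, "dz": 0, "yaw": 0}, {"dx": 0, "dy": 3.8, "dz": 0, "yaw": 0}, {"dx": 0, "dy": 3.8, "dz": 0, "yaw": 0}]'

```text
t: 13.25
position: [0.6551, 0.0439, 0.1467]
tcp_rot: [1.0, -0.016, -0.002, -0.0]
contact_force: [-0.0, 0.6, -1.2]
opening: 0.0527
```

```bash
python3 st.py
```

```text
13.25 [0.6551 0.0439 0.1467] [-0.   0.6 -1.2] 0.0527 [-0.0315  0.3853 -0.0589  1.1299 -0.     -3.1406]
[[ 9.995e-01 -3.250e-02 -3.400e-03]
 [-3.250e-02 -9.995e-01  1.000e-04]
 [-3.400e-03  0.000e+00 -1.000e+00]]
```

The tool is vertical again (j5 = 0). I'll turn about π so that j6 sits mid-range while moving over the white dish.

apply_moves --increments '[{"dx": 0, "dy": 0, "dz": 0, "yaw": 0.14}, {"dx": 0, "dy": -1, "dz": 0, "yaw": 0.28}, {"dx": -0.2, "dy": -2.5, "dz": 0, "yaw": 0.42}, {"dx": -0.4, "dy": -4.5, "dz": 0, "yaw": 0.56}, {"dx": -0.6, "dy": -6.5, "dz": 0, "yaw": 0.7}, {"dx": -0.8, "dy": -8.5, "dz": 0, "yaw": 0.84}, {"dx": -1, "dy": -10.5, "dz": 0, "yaw": 0.98}, {"dx": -1.2, "dy": -12.5, "dz": 0, "yaw": 1.12}, {"dx": -1.4, "dy": -14.5, "dz": 0, "yaw": 1.26}, {"dx": -1.5, "dy": -15.7, "dz": 0, "yaw": 1.4}, {"dx": -1.54, "dy": -16.17, "dz": 0, "yaw": 1.54}, {"dx": -1.54, "dy": -16.17, "dz": 0, "yaw": 1.68}]'

```text
t: 14.45
position: [0.6446, 0.2079, 0.1467]
tcp_rot: [-0.654, 0.756, 0.001, -0.001]
contact_force: [-0.6, -0.4, -1.8]
opening: 0.0528
```

apply_moves --increments '[{"dx": 0, "dy": 0, "dz": 0, "yaw": 0.14}, {"dx": 0, "dy": 0, "dz": 0, "yaw": 0.28}, {"dx": 0, "dy": 0, "dz": 0, "yaw": 0.42}, {"dx": 0, "dy": 0, "dz": 0, "yaw": 0.56}, {"dx": 0, "dy": 0, "dz": 0, "yaw": 0.7}, {"dx": 0, "dy": 0, "dz": 0, "yaw": 0.84}, {"dx": 0, "dy": 0, "dz": 0, "yaw": 0.98}, {"dx": 0, "dy": 0, "dz": 0, "yaw": 1.12}, {"dx": 0, "dy": 0, "dz": 0, "yaw": 1.26}, {"dx": 0, "dy": 0, "dz": 0, "yaw": 1.4}, {"dx": 0, "dy": 0, "dz": 0, "yaw": 1.429}, {"dx": 0, "dy": 0, "dz": 0, "yaw": 1.429}]'

```text
t: 15.65
position: [0.6448, 0.2068, 0.1468]
tcp_rot: [-0.002, 1.0, 0.0, -0.002]
contact_force: [0.0, -0.5, -1.5]
opening: 0.0527
```

```bash
python3 st.py;python3 - <<'E'
from h import *
im,_=snap('side','s4.png'); cv2.imwrite('pics/s4c.png',cv2.resize(im[60:260,200:440,::-1],None,fx=2.7,fy=2.7))
E
```

```text
15.65 [0.6448 0.2068 0.1468] [ 0.  -0.5 -1.5] 0.0527 [ 2.1440e-01  4.1960e-01 -8.0000e-03  1.1463e+00  1.1000e-03  2.1130e-01]
[[-1.0e+00 -3.1e-03 -3.4e-03]
 [-3.1e-03  1.0e+00  4.0e-04]
 [ 3.4e-03  4.0e-04 -1.0e+00]]
```

View pics/s4c.png

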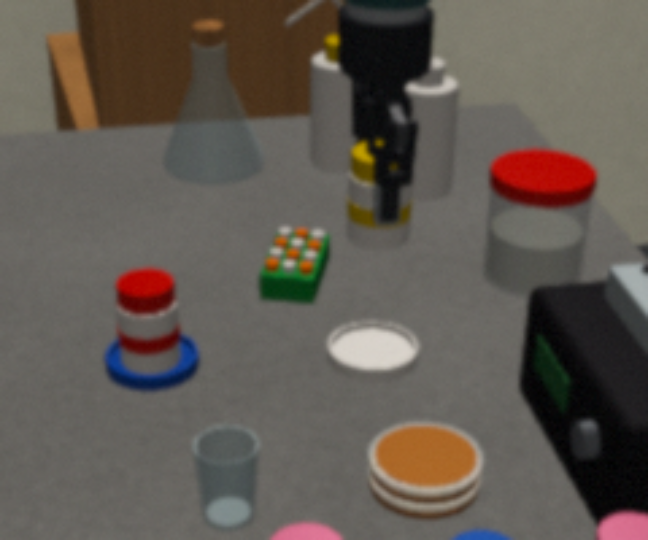

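The jar hangs over the white dish at crop (373,348). I'll lower it and go slowly near the floor.

apply_moves --increments '[{"dx": 0, "dy": 0, "dz": 1.5, "yaw": 0}, {"dx": 0, "dy": 0, "dz": 3.5, "yaw": 0}, {"dx": 0, "dy": 0, "dz": 5.5, "yaw": 0}, {"dx": 0, "dy": 0, "dz": 7.5, "yaw": 0}, {"dx": 0, "dy": 0, "dz": 9, "yaw": 0}, {"dx": 0, "dy": 0, "dz": 10, "yaw": 0}, {"dx": 0, "dy": 0, "dz": 10.6, "yaw": 0}, {"dx": 0, "dy": 0, "dz": 11, "yaw": 0}, {"dx": 0, "dy": 0, "dz": 11.2, "yaw": 0}, {"dx": 0, "dy": 0, "dz": 11.2, "yaw": 0}]'

```text
t: 16.7
position: [0.6449, 0.2068, 0.0353]
tcp_rot: [-0.001, 1.0, 0.0, -0.001]
contact_force: [-0.8, 0.7, -0.4]
opening: 0.0527
```

apply_moves --increments '[{"dx": 0, "dy": 0, "dz": 0.1, "yaw": 0}, {"dx": 0, "dy": 0, "dz": 0.2, "yaw": 0}, {"dx": 0, "dy": 0, "dz": 0.3, "yaw": 0}, {"dx": 0, "dy": 0, "dz": 0.3, "yaw": 0}]'

```text
t: 17.1
position: [0.6444, 0.2067, 0.0318]
tcp_rot: [-0.001, 1.0, 0.0, -0.002]
contact_force: [0.4, -0.0, -0.6]
opening: 0.0528
```

apply_moves --increments '[{"dx": 0, "dy": 0, "dz": 0.1, "yaw": 0}, {"dx": 0, "dy": 0, "dz": 0.1, "yaw": 0}]'

```text
t: 17.3
position: [0.6444, 0.2067, 0.0316]
tcp_rot: [-0.001, 1.0, 0.0, -0.002]
contact_force: [-2.0, -0.5, 3.3]
opening: 0.0526
```

apply_moves --increments '[{"dx": 0, "dy": 0, "dz": 0.1, "yaw": 0}, {"dx": 0, "dy": 0, "dz": 0.1, "yaw": 0}]'

```text
t: 17.5
position: [0.6445, 0.2067, 0.0316]
tcp_rot: [-0.001, 1.0, 0.0, -0.001]
contact_force: [-4.1, -0.7, 8.6]
opening: 0.0527
```

Contact with the dish floor at z≈0.0316. Releasing and rising.

apply_moves --increments '[{"dx": 0, "dy": 0, "dz": -0.1, "yaw": 0}, {"dx": 0, "dy": 0, "dz": -0.1, "yaw": 0}, {"dx": 0, "dy": 0, "dz": -0.1, "yaw": 0}, {"dx": 0, "dy": 0, "dz": -0.1, "yaw": 0}, {"dx": 0, "dy": 0, "dz": -0.1, "yaw": 0}, {"dx": 0, "dy": 0, "dz": -0.1, "yaw": 0}, {"dx": 0, "dy": 0, "dz": -0.1, "yaw": 0}]' --hand 1

```text
t: 18.2
position: [0.6444, 0.2067, 0.0307]
tcp_rot: [-0.0, 1.0, 0.0, -0.002]
contact_force: [0.1, -0.1, 0.2]
opening: 0.0853
```

apply_moves --increments '[{"dx": 0, "dy": 0, "dz": -1, "yaw": 0}, {"dx": 0, "dy": 0, "dz": -3, "yaw": 0}, {"dx": 0, "dy": 0, "dz": -6, "yaw": 0}, {"dx": 0, "dy": 0, "dz": -9, "yaw": 0}, {"dx": 0, "dy": 0, "dz": -12, "yaw": 0}, {"dx": 0, "dy": 0, "dz": -14, "yaw": 0}, {"dx": 0, "dy": 0, "dz": -14, "yaw": 0}]'

```text
t: 18.9
position: [0.6478, 0.2074, 0.1762]
tcp_rot: [-0.001, 1.0, 0.001, 0.003]
contact_force: [0.3, -0.8, 0.2]
opening: 0.0854
```

```bash
python3 st.py;python3 - <<'E'
from h import *
im,_=snap('side','s5.png'); cv2.imwrite('pics/s5c.png',cv2.resize(im[60:260,200:440,::-1],None,fx=2.7,fy=2.7))
E
```

```text
18.9 [0.6478 0.2074 0.1762] [ 0.3 -0.8  0.2] 0.0854 [2.1440e-01 3.9960e-01 2.6600e-02 1.1922e+00 1.0000e-03 2.1330e-01]
[[-1.     -0.0011  0.0053]
 [-0.0011  1.      0.0022]
 [-0.0053  0.0022 -1.    ]]
```

View pics/s5c.png

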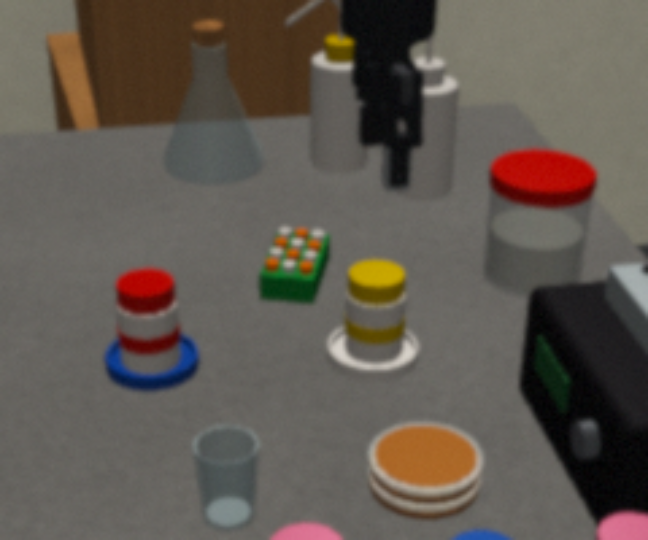

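The yellow jar stands flat in the white dish at crop (375,310). Now to the red jar at (0.4425, 0.2255).

apply_moves --increments '[{"dx": 2, "dy": 0.2, "dz": 0, "yaw": 0}, {"dx": 5, "dy": 0.5, "dz": 0, "yaw": 0}, {"dx": 9, "dy": 0.9, "dz": 0, "yaw": 0}, {"dx": 13, "dy": 1.3, "dz": 0, "yaw": 0}, {"dx": 16.5, "dy": 1.6, "dz": 0, "yaw": 0}, {"dx": 19, "dy": 1.8, "dz": 0, "yaw": 0}, {"dx": 20.2, "dy": 1.9, "dz": 0, "yaw": 0}, {"dx": 20.2, "dy": 1.9, "dz": 0, "yaw": 0}, {"dx": 20.2, "dy": 1.9, "dz": 0, "yaw": 0}]'

```text
t: 19.85
position: [0.4438, 0.2255, 0.1714]
tcp_rot: [-0.001, 1.0, 0.0, -0.001]
contact_force: [-0.1, -1.3, -0.2]
opening: 0.0853
```

```bash
python3 st.py
```

```text
19.85 [0.4438 0.2255 0.1714] [-0.1 -1.3 -0.2] 0.0853 [ 0.3396  0.0945 -0.3792  1.0993  0.0011  0.3386]
[[-1.0e+00 -1.0e-03 -2.3e-03]
 [-1.0e-03  1.0e+00  3.0e-04]
 [ 2.3e-03  3.0e-04 -1.0e+00]]
```

apply_moves --increments '[{"dx": 0.1, "dy": 0, "dz": 1.5, "yaw": 0}, {"dx": 0.1, "dy": 0, "dz": 3, "yaw": 0}, {"dx": 0.1, "dy": 0, "dz": 5, "yaw": 0}, {"dx": 0.1, "dy": 0, "dz": 7, "yaw": 0}, {"dx": 0.1, "dy": 0, "dz": 9, "yaw": 0}, {"dx": 0.1, "dy": 0, "dz": 11, "yaw": 0}, {"dx": 0.1, "dy": 0, "dz": 12.5, "yaw": 0}, {"dx": 0.1, "dy": 0, "dz": 13.5, "yaw": 0}, {"dx": 0.1, "dy": 0, "dz": 14.1, "yaw": 0}, {"dx": 0.1, "dy": 0, "dz": 14.1, "yaw": 0}]'

```text
t: 20.85
position: [0.4417, 0.2253, 0.0298]
tcp_rot: [-0.0, 1.0, -0.0, -0.002]
contact_force: [-0.2, 0.8, -0.4]
opening: 0.0856
```

apply_moves --increments '[{"dx": 0, "dy": 0, "dz": 0, "yaw": 0}, {"dx": 0, "dy": 0, "dz": 0, "yaw": 0}, {"dx": 0, "dy": 0, "dz": 0, "yaw": 0}, {"dx": 0, "dy": 0, "dz": 0, "yaw": 0}, {"dx": 0, "dy": 0, "dz": 0, "yaw": 0}, {"dx": 0, "dy": 0, "dz": 0, "yaw": 0}, {"dx": 0, "dy": 0, "dz": 0, "yaw": 0}, {"dx": 0, "dy": 0, "dz": 0, "yaw": 0}]' --hand 0

```text
t: 21.65
position: [0.4426, 0.2258, 0.0317]
tcp_rot: [-0.001, 1.0, 0.0, -0.0]
contact_force: [-0.1, -0.6, 6.4]
opening: 0.0529
```

apply_moves --increments '[{"dx": 0, "dy": 0, "dz": -0.5, "yaw": 0}, {"dx": 0, "dy": 0, "dz": -1.5, "yaw": 0}, {"dx": 0, "dy": 0, "dz": -3, "yaw": 0}, {"dx": 0, "dy": 0, "dz": -5, "yaw": 0}, {"dx": 0, "dy": 0, "dz": -7.5, "yaw": 0}, {"dx": 0, "dy": 0, "dz": -10, "yaw": 0}, {"dx": 0, "dy": 0, "dz": -11.5, "yaw": 0}, {"dx": 0, "dy": 0, "dz": -12, "yaw": 0}, {"dx": 0, "dy": 0, "dz": -12, "yaw": 0}, {"dx": 0, "dy": 0, "dz": -12, "yaw": 0}]'

```text
t: 22.65
position: [0.4408, 0.2252, 0.1496]
tcp_rot: [-0.001, 1.0, -0.0, -0.003]
contact_force: [-0.9, -0.6, -1.9]
opening: 0.0528
```

```bash
python3 st.py;python3 - <<'E'
from h import *
im,_=snap('side','s6.png')
E
```

```text
22.65 [0.4408 0.2252 0.1496] [-0.9 -0.6 -1.9] 0.0528 [ 0.3407  0.1106 -0.4108  1.0544  0.0015  0.3396]
[[-1.0e+00 -1.1e-03 -5.2e-03]
 [-1.1e-03  1.0e+00 -3.0e-04]
 [ 5.2e-03 -3.0e-04 -1.0e+00]]
```

View pics/s6.png

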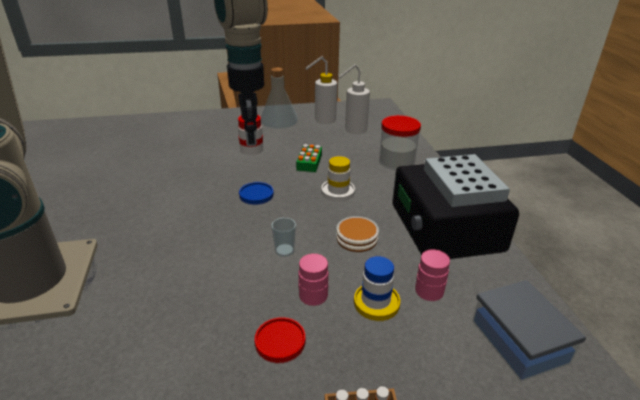

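The red jar is lifted at (250,130), leaving the blue dish empty at (256,193) and the red dish empty at (280,339). Carrying it to the red dish.

apply_moves --increments '[{"dx": 0, "dy": -1, "dz": 0, "yaw": 0}, {"dx": 0, "dy": -3, "dz": 0, "yaw": 0}, {"dx": -0.1, "dy": -6, "dz": 0, "yaw": 0}, {"dx": -0.2, "dy": -9.5, "dz": 0, "yaw": 0}, {"dx": -0.2, "dy": -13, "dz": 0, "yaw": 0}, {"dx": -0.3, "dy": -16.5, "dz": 0, "yaw": 0}, {"dx": -0.3, "dy": -20, "dz": 0, "yaw": 0}, {"dx": -0.4, "dy": -23.5, "dz": 0, "yaw": 0}, {"dx": -0.4, "dy": -27, "dz": 0, "yaw": 0}, {"dx": -0.5, "dy": -30.5, "dz": 0, "yaw": 0}, {"dx": -0.5, "dy": -34, "dz": 0, "yaw": 0}, {"dx": -0.6, "dy": -37.5, "dz": 0, "yaw": 0}]'

```text
t: 23.9
position: [0.4468, -0.1511, 0.1495]
tcp_rot: [-0.0, 1.0, 0.0, -0.003]
contact_force: [0.8, 1.3, -2.5]
opening: 0.0526
```

apply_moves --increments '[{"dx": 0, "dy": -3, "dz": 0, "yaw": 0}, {"dx": 0, "dy": -5.5, "dz": 0, "yaw": 0}, {"dx": -0.1, "dy": -7, "dz": 0, "yaw": 0}, {"dx": -0.1, "dy": -7.6, "dz": 0, "yaw": 0}, {"dx": -0.1, "dy": -7.6, "dz": 0, "yaw": 0}, {"dx": -0.1, "dy": -7.6, "dz": 0, "yaw": 0}, {"dx": -0.1, "dy": -7.6, "dz": 0, "yaw": 0}]'

```text
t: 24.6
position: [0.449, -0.2243, 0.1501]
tcp_rot: [-0.001, 1.0, 0.001, -0.002]
contact_force: [1.1, -0.8, -1.7]
opening: 0.0528
```

```bash
python3 st.py;python3 - <<'E'
from h import *
for n in ('side','top'):
    im,d=snap(n,n+'7.png');P=pts(n,im,d)
    for c in('blue','red'):
        m=(mask(im,c)>0)&(P[...,2]>.004)&(P[...,2]<.02)&(d>0)&(P[...,1]>-.4)
        k,l,s,ce=cv2.connectedComponentsWithStats(m.astype(np.uint8));i=1+np.argmax(s[1:,4]);Q=P[l==i]
        print(n,c,s[i,4],cv2.minEnclosingCircle(Q[:,:2].astype(np.float32)),np.median(Q[:,2]))
E
```

```text
24.6 [ 0.449  -0.2243  0.1501] [ 1.1 -0.8 -1.7] 0.0528 [-0.5914  0.1216 -0.3968  1.0562 -0.0013 -0.5938]
[[-1.     -0.0024 -0.0039]
 [-0.0024  1.      0.001 ]
 [ 0.0039  0.0011 -1.    ]]
side blue 21 ((0.4082103669643402, 0.22529615461826324), 0.0183077584952116) 0.010122357306218343
side red 1728 ((0.4490714371204376, -0.2286214679479599), 0.042868223041296005) 0.007483241635978424
top blue 817 ((0.4441828429698944, 0.22820083796977997), 0.04161364212632179) 0.008795376823883224
top red 592 ((0.4487563967704773, -0.22396180033683777), 0.04161630943417549) 0.008840511496310405
```

View pics/side7.png

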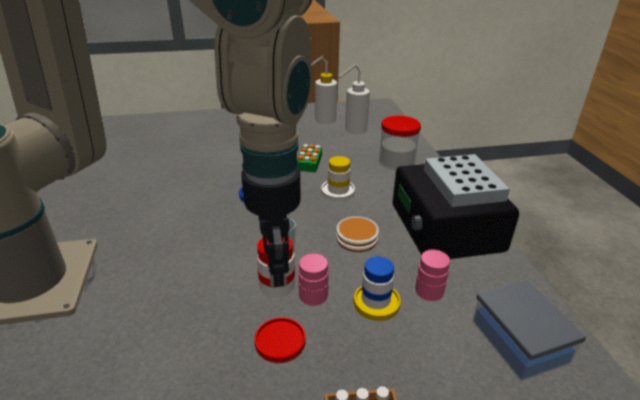

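The red jar hangs over the empty red dish at (280,339), with TCP (0.449, −0.224) against the measured dish (0.449, −0.226). Lowering.

apply_moves --increments '[{"dx": 0, "dy": 0, "dz": 1.5, "yaw": 0}, {"dx": 0, "dy": 0, "dz": 3.5, "yaw": 0}, {"dx": 0, "dy": 0, "dz": 5.5, "yaw": 0}, {"dx": 0, "dy": 0, "dz": 7.5, "yaw": 0}, {"dx": 0, "dy": 0, "dz": 9, "yaw": 0}, {"dx": 0, "dy": 0, "dz": 10.2, "yaw": 0}, {"dx": 0, "dy": 0, "dz": 11, "yaw": 0}, {"dx": 0, "dy": 0, "dz": 11.4, "yaw": 0}, {"dx": 0, "dy": 0, "dz": 11.5, "yaw": 0}, {"dx": 0, "dy": 0, "dz": 11.6, "yaw": 0}, {"dx": 0, "dy": 0, "dz": 11.7, "yaw": 0}, {"dx": 0, "dy": 0, "dz": 11.7, "yaw": 0}]'

```text
t: 25.9
position: [0.4492, -0.2257, 0.0337]
tcp_rot: [-0.001, 1.0, -0.0, -0.001]
contact_force: [0.1, 0.1, -1.3]
opening: 0.0527
```

apply_moves --increments '[{"dx": 0, "dy": 0, "dz": 0.1, "yaw": 0}, {"dx": 0, "dy": 0, "dz": 0.1, "yaw": 0}]'

```text
t: 26.1
position: [0.4489, -0.2255, 0.0324]
tcp_rot: [-0.001, 1.0, 0.0, -0.002]
contact_force: [-0.5, -0.2, -2.3]
opening: 0.0527
```

apply_moves --increments '[{"dx": 0, "dy": 0, "dz": 0.1, "yaw": 0}, {"dx": 0, "dy": 0, "dz": 0.1, "yaw": 0}]'

```text
t: 26.3
position: [0.449, -0.2256, 0.0317]
tcp_rot: [-0.001, 1.0, 0.0, -0.002]
contact_force: [-2.1, 1.1, 2.5]
opening: 0.0526
```

Contact. One more millimetre, then release.

apply_moves --increments '[{"dx": 0, "dy": 0, "dz": 0.1, "yaw": 0}, {"dx": 0, "dy": 0, "dz": 0.1, "yaw": 0}]'

```text
t: 26.5
position: [0.449, -0.2256, 0.0316]
tcp_rot: [-0.001, 1.0, 0.0, -0.002]
contact_force: [-3.6, 2.1, 9.8]
opening: 0.0529
```

apply_moves --increments '[{"dx": 0, "dy": 0, "dz": 0, "yaw": 0}, {"dx": 0, "dy": 0, "dz": 0, "yaw": 0}, {"dx": 0, "dy": 0, "dz": 0, "yaw": 0}, {"dx": 0, "dy": 0, "dz": 0, "yaw": 0}, {"dx": 0, "dy": 0, "dz": 0, "yaw": 0}, {"dx": 0, "dy": 0, "dz": 0, "yaw": 0}, {"dx": 0, "dy": 0, "dz": 0, "yaw": 0}]' --hand 1

```text
t: 27.2
position: [0.4489, -0.2255, 0.0303]
tcp_rot: [-0.0, 1.0, 0.0, -0.002]
contact_force: [0.7, 0.1, 0.1]
opening: 0.0854
```

apply_moves --increments '[{"dx": 0, "dy": 0, "dz": -1, "yaw": 0}, {"dx": 0, "dy": 0, "dz": -3, "yaw": 0}, {"dx": 0, "dy": 0, "dz": -6, "yaw": 0}, {"dx": 0, "dy": 0, "dz": -9, "yaw": 0}, {"dx": 0, "dy": 0, "dz": -12, "yaw": 0}, {"dx": 0, "dy": 0, "dz": -14, "yaw": 0}, {"dx": 0, "dy": 0, "dz": -14, "yaw": 0}, {"dx": 0, "dy": 0, "dz": -14, "yaw": 0}, {"dx": 0, "dy": 0, "dz": -14, "yaw": 0}]'

```text
t: 28.1
position: [0.4484, -0.2249, 0.1692]
tcp_rot: [-0.001, 1.0, 0.001, -0.003]
contact_force: [0.3, 0.3, -0.2]
opening: 0.0852
```

```bash
python3 st.py;python3 - <<'E'
from h import *
for n in ('side','top'):
    im,d=snap(n,n+'8.png');P=pts(n,im,d)
    for c in HS:
        m=(mask(im,c)>0)&(P[...,2]>.078)&(P[...,2]<.1)&(d>0)&(P[...,1]>-.4)
        k,l,s,ce=cv2.connectedComponentsWithStats(m.astype(np.uint8));i=1+np.argmax(s[1:,4]);Q=P[l==i]
        print(n,c,s[i,4],cv2.minEnclosingCircle(Q[:,:2].astype(np.float32)),np.median(Q[:,2]))
E
```

```text
28.1 [ 0.4484 -0.2249  0.1692] [ 0.3  0.3 -0.2] 0.0852 [-0.5929  0.1053 -0.3718  1.0988 -0.0016 -0.5939]
[[-1.     -0.001  -0.0052]
 [-0.001   1.      0.0015]
 [ 0.0052  0.0015 -1.    ]]
side red 675 ((0.45119360089302063, -0.2279578447341919), 0.026366963982582092) 0.08681460020480229
side yellow 218 ((0.6456463932991028, 0.20283755660057068), 0.027375956997275352) 0.08597058519169806
side blue 429 ((0.6305314898490906, -0.1709621548652649), 0.024864109233021736) 0.0868476738053773
top red 99 ((0.43706920742988586, -0.22125540673732758), 0.02037236839532852) 0.08838173957241191
top yellow 322 ((0.6435346007347107, 0.20809292793273926), 0.02490021288394928) 0.08871907121022202
top blue 334 ((0.6289377808570862, -0.16536661982536316), 0.024438751861453056) 0.0884342596708386
```

View pics/side8.png

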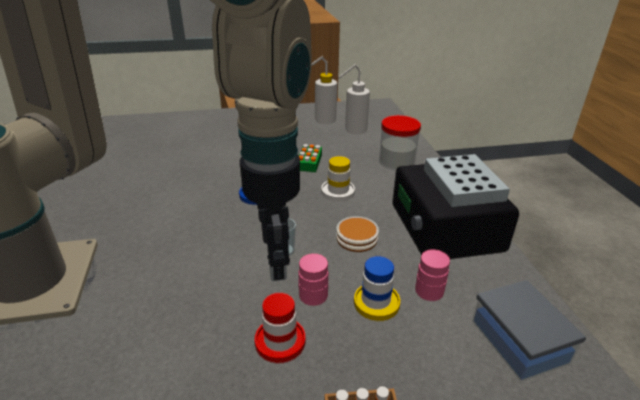

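The red jar stands in the red dish at (280,328). Next is the blue jar at (0.6297, −0.168).

apply_moves --increments '[{"dx": -2, "dy": 0.6, "dz": 0, "yaw": 0}, {"dx": -5, "dy": 1.5, "dz": 0, "yaw": 0}, {"dx": -9, "dy": 2.8, "dz": 0, "yaw": 0}, {"dx": -13, "dy": 4.1, "dz": 0, "yaw": 0}, {"dx": -16, "dy": 5.1, "dz": 0, "yaw": 0}, {"dx": -17.5, "dy": 5.6, "dz": 0, "yaw": 0}, {"dx": -18.1, "dy": 5.75, "dz": 0, "yaw": 0}, {"dx": -18.1, "dy": 5.75, "dz": 0, "yaw": 0}, {"dx": -18.1, "dy": 5.75, "dz": 0, "yaw": 0}, {"dx": -18.1, "dy": 5.75, "dz": 0, "yaw": 0}]'

```text
t: 29.2
position: [0.6291, -0.1682, 0.1695]
tcp_rot: [-0.0, 1.0, 0.0, -0.002]
contact_force: [-0.1, 0.7, -1.1]
opening: 0.0854
```

apply_moves --increments '[{"dx": 0, "dy": 0, "dz": 1.5, "yaw": 0}, {"dx": 0, "dy": 0, "dz": 3.5, "yaw": 0}, {"dx": 0, "dy": 0, "dz": 5.5, "yaw": 0}, {"dx": 0, "dy": 0, "dz": 6, "yaw": 0}, {"dx": 0, "dy": 0, "dz": 6, "yaw": 0}]'

```text
t: 29.7
position: [0.6284, -0.1675, 0.108]
tcp_rot: [-0.0, 1.0, 0.001, -0.003]
contact_force: [0.8, -0.3, -0.1]
opening: 0.0854
```

```bash
python3 st.py;python3 - <<'E'
from h import *
im,_=snap('side','s9.png'); cv2.imwrite('pics/s9c.png',cv2.resize(im[180:380,250:490,::-1],None,fx=2.7,fy=2.7))
E
```

```text
29.7 [ 0.6284 -0.1675  0.108 ] [ 0.8 -0.3 -0.1] 0.0854 [-3.5950e-01  4.0810e-01 -1.1300e-01  1.0564e+00 -9.0000e-04 -3.6010e-01]
[[-1.0e+00 -6.0e-04 -6.5e-03]
 [-6.0e-04  1.0e+00  1.5e-03]
 [ 6.5e-03  1.5e-03 -1.0e+00]]
```

View pics/s9c.png

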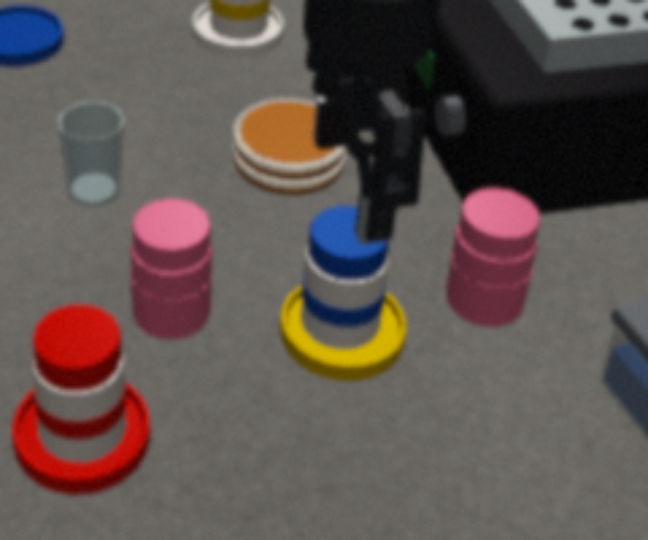

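```bash
python3 - <<'E'
from h import *
c=camera_model('side');K=np.array(c['intrinsics']);R=np.array(c['R']);t=np.array(c['t'])
for X in ([.6285,-.218,.121],[.6285,-.118,.121],[.6285,-.168,.088],[.6285,-.168,.121]):
    p=K@(R@np.array(X)+t);p=p[:2]/p[2];print(p,(p-[250,180])*2.7)
f=np.load('last_side.npz');P=pts('side',f['im'],f['d'])
# near finger tip pixel
for cu,cv in((375,225),(373,210),(385,190)):
    u,v=int(cu/2.7+250),int(cv/2.7+180);print(P[v,u])
E
```

```text
[387.9774491  269.53040817] [372.53911257 241.73210206]
[370.5044465  231.72731758] [325.36200554 139.66375747]
[377.27434007 264.44546594] [343.6407182  228.00275802]
[378.78214772 249.63624236] [347.71179884 188.01785436]
[ 0.62404177 -0.22575701  0.14221508]
[ 0.61726881 -0.23949082  0.16710968]
[ 0.62104805 -0.2424043   0.18250271]
```

The projected near-finger pixel (372,241) matches the crop, so it is only perspective and the gripper is centred. Descending the rest and gripping.

apply_moves --increments '[{"dx": -0.1, "dy": 0, "dz": 1.5, "yaw": 0}, {"dx": -0.1, "dy": 0, "dz": 3, "yaw": 0}, {"dx": -0.1, "dy": 0, "dz": 4.5, "yaw": 0}, {"dx": -0.1, "dy": 0, "dz": 6, "yaw": 0}, {"dx": -0.1, "dy": 0, "dz": 7.2, "yaw": 0}, {"dx": -0.1, "dy": 0, "dz": 7.9, "yaw": 0}, {"dx": -0.1, "dy": 0, "dz": 7.9, "yaw": 0}, {"dx": -0.1, "dy": 0, "dz": 7.9, "yaw": 0}]'

```text
t: 30.55
position: [0.631, -0.1679, 0.0308]
tcp_rot: [-0.001, 1.0, 0.0, -0.002]
contact_force: [0.2, 0.8, 0.2]
opening: 0.0854
```

apply_moves --increments '[{"dx": 0, "dy": 0, "dz": 0, "yaw": 0}, {"dx": 0, "dy": 0, "dz": 0, "yaw": 0}, {"dx": 0, "dy": 0, "dz": 0, "yaw": 0}, {"dx": 0, "dy": 0, "dz": 0, "yaw": 0}, {"dx": 0, "dy": 0, "dz": 0, "yaw": 0}, {"dx": 0, "dy": 0, "dz": 0, "yaw": 0}, {"dx": 0, "dy": 0, "dz": 0, "yaw": 0}, {"dx": 0, "dy": 0, "dz": 0, "yaw": 0}]' --hand 0

```text
t: 31.35
position: [0.6319, -0.1683, 0.032]
tcp_rot: [-0.001, 1.0, -0.0, -0.001]
contact_force: [-0.6, -0.5, 5.2]
opening: 0.0525
```

apply_moves --increments '[{"dx": 0, "dy": 0, "dz": -0.5, "yaw": 0}, {"dx": 0, "dy": 0, "dz": -1.5, "yaw": 0}, {"dx": 0, "dy": 0, "dz": -3, "yaw": 0}, {"dx": 0, "dy": 0, "dz": -5, "yaw": 0}, {"dx": 0, "dy": 0, "dz": -7.5, "yaw": 0}, {"dx": 0, "dy": 0, "dz": -10, "yaw": 0}, {"dx": 0, "dy": 0, "dz": -11.5, "yaw": 0}, {"dx": 0, "dy": 0, "dz": -12, "yaw": 0}, {"dx": 0, "dy": 0, "dz": -12, "yaw": 0}, {"dx": 0, "dy": 0, "dz": -12, "yaw": 0}]'

```text
t: 32.35
position: [0.6304, -0.1675, 0.1495]
tcp_rot: [-0.001, 1.0, 0.001, -0.003]
contact_force: [0.4, 0.7, -1.2]
opening: 0.0527
```

```bash
python3 st.py;python3 - <<'E'
from h import *
im,_=snap('side','s10.png')
E
```

```text
32.35 [ 0.6304 -0.1675  0.1495] [ 0.4  0.7 -1.2] 0.0527 [-3.5840e-01  3.7730e-01 -6.4300e-02  1.1346e+00 -9.0000e-04 -3.5950e-01]
[[-1.     -0.001  -0.0053]
 [-0.001   1.      0.0011]
 [ 0.0053  0.0011 -1.    ]]
```

View pics/s10.png

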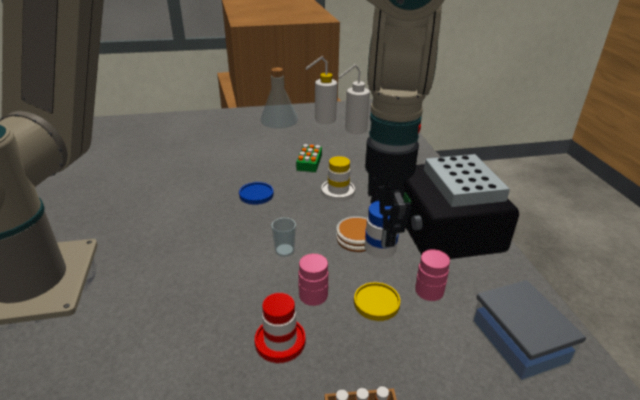

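The blue jar is lifted at (382,225), with the yellow dish empty at (377,300). Carrying it to the blue dish at (0.445, 0.226).

apply_moves --increments '[{"dx": 0.4, "dy": 1, "dz": 0, "yaw": 0}, {"dx": 1.4, "dy": 3, "dz": 0, "yaw": 0}, {"dx": 2.8, "dy": 6, "dz": 0, "yaw": 0}, {"dx": 4.2, "dy": 9, "dz": 0, "yaw": 0}, {"dx": 5.7, "dy": 12, "dz": 0, "yaw": 0}, {"dx": 7.1, "dy": 15, "dz": 0, "yaw": 0}, {"dx": 8.5, "dy": 18, "dz": 0, "yaw": 0}, {"dx": 9.9, "dy": 21, "dz": 0, "yaw": 0}, {"dx": 11.3, "dy": 24, "dz": 0, "yaw": 0}, {"dx": 12.7, "dy": 27, "dz": 0, "yaw": 0}, {"dx": 14.1, "dy": 30, "dz": 0, "yaw": 0}, {"dx": 15.6, "dy": 33, "dz": 0, "yaw": 0}]'

```text
t: 33.6
position: [0.4729, 0.1634, 0.1505]
tcp_rot: [-0.001, 1.0, 0.0, -0.003]
contact_force: [0.7, -0.2, -1.2]
opening: 0.0528
```

apply_moves --increments '[{"dx": 1.3, "dy": 2.8, "dz": 0, "yaw": 0}, {"dx": 2.3, "dy": 4.9, "dz": 0, "yaw": 0}, {"dx": 2.8, "dy": 6, "dz": 0, "yaw": 0}, {"dx": 3, "dy": 6.4, "dz": 0, "yaw": 0}, {"dx": 3, "dy": 6.4, "dz": 0, "yaw": 0}, {"dx": 3, "dy": 6.4, "dz": 0, "yaw": 0}, {"dx": 3, "dy": 6.4, "dz": 0, "yaw": 0}]'

```text
t: 34.3
position: [0.4453, 0.2252, 0.1515]
tcp_rot: [0.0, 1.0, 0.0, -0.002]
contact_force: [0.1, 0.1, -2.1]
opening: 0.0533
```

```bash
python3 st.py;python3 - <<'E'
from h import *
im,_=snap('side','s11.png'); cv2.imwrite('pics/s11c.png',cv2.resize(im[60:260,150:390,::-1],None,fx=2.7,fy=2.7))
E
```

```text
34.3 [0.4453 0.2252 0.1515] [ 0.1  0.1 -2.1] 0.0533 [ 0.338   0.1145 -0.4019  1.0574  0.0011  0.3383]
[[-1.0e+00  3.0e-04 -3.2e-03]
 [ 3.0e-04  1.0e+00  0.0e+00]
 [ 3.2e-03  0.0e+00 -1.0e+00]]
```

View pics/s11c.png

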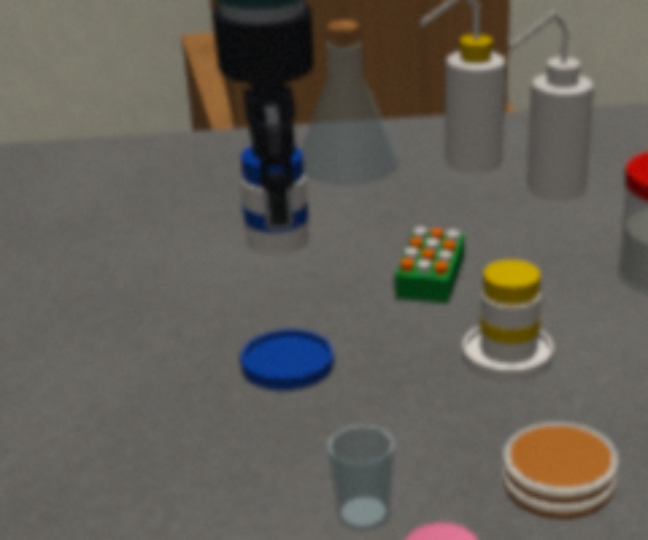

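The jar is over the blue dish at crop (287,358). The column offset matches what the red jar showed when it was lifted here. Lowering.

apply_moves --increments '[{"dx": 0, "dy": 0, "dz": 1.5, "yaw": 0}, {"dx": 0, "dy": 0, "dz": 3.5, "yaw": 0}, {"dx": 0, "dy": 0, "dz": 5.5, "yaw": 0}, {"dx": 0, "dy": 0, "dz": 7.5, "yaw": 0}, {"dx": 0, "dy": 0, "dz": 9, "yaw": 0}, {"dx": 0, "dy": 0, "dz": 10.2, "yaw": 0}, {"dx": 0, "dy": 0, "dz": 11, "yaw": 0}, {"dx": 0, "dy": 0, "dz": 11.4, "yaw": 0}, {"dx": 0, "dy": 0, "dz": 11.5, "yaw": 0}, {"dx": 0, "dy": 0, "dz": 11.6, "yaw": 0}, {"dx": 0, "dy": 0, "dz": 11.7, "yaw": 0}, {"dx": 0, "dy": 0, "dz": 11.7, "yaw": 0}]'

```text
t: 35.55
position: [0.4448, 0.2262, 0.0349]
tcp_rot: [-0.001, 1.0, 0.0, -0.001]
contact_force: [0.3, -0.7, -1.3]
opening: 0.0523
```

apply_moves --increments '[{"dx": 0, "dy": 0, "dz": 0.1, "yaw": 0}, {"dx": 0, "dy": 0, "dz": 0.1, "yaw": 0}]'

```text
t: 35.75
position: [0.4444, 0.226, 0.0336]
tcp_rot: [-0.001, 1.0, 0.0, -0.002]
contact_force: [0.2, -0.5, -0.7]
opening: 0.0531
```

apply_moves --increments '[{"dx": 0, "dy": 0, "dz": 0.1, "yaw": 0}, {"dx": 0, "dy": 0, "dz": 0.1, "yaw": 0}]'

```text
t: 35.95
position: [0.4443, 0.226, 0.0324]
tcp_rot: [-0.001, 1.0, 0.0, -0.002]
contact_force: [0.1, 0.2, -1.9]
opening: 0.0527
```

apply_moves --increments '[{"dx": 0, "dy": 0, "dz": 0.1, "yaw": 0}, {"dx": 0, "dy": 0, "dz": 0.1, "yaw": 0}]'

```text
t: 36.15
position: [0.4445, 0.2261, 0.032]
tcp_rot: [-0.001, 1.0, 0.0, -0.002]
contact_force: [-2.0, 0.2, 3.2]
opening: 0.0528
```

apply_moves --increments '[{"dx": 0, "dy": 0, "dz": 0.1, "yaw": 0}, {"dx": 0, "dy": 0, "dz": 0.1, "yaw": 0}]'

```text
t: 36.35
position: [0.4444, 0.2261, 0.0319]
tcp_rot: [-0.001, 1.0, 0.0, -0.002]
contact_force: [-4.6, -1.4, 12.4]
opening: 0.0531
```

apply_moves --increments '[{"dx": 0, "dy": 0, "dz": 0, "yaw": 0}, {"dx": 0, "dy": 0, "dz": 0, "yaw": 0}, {"dx": 0, "dy": 0, "dz": 0, "yaw": 0}, {"dx": 0, "dy": 0, "dz": 0, "yaw": 0}, {"dx": 0, "dy": 0, "dz": 0, "yaw": 0}, {"dx": 0, "dy": 0, "dz": 0, "yaw": 0}, {"dx": 0, "dy": 0, "dz": 0, "yaw": 0}]' --hand 1

```text
t: 37.05
position: [0.4444, 0.226, 0.0304]
tcp_rot: [-0.0, 1.0, 0.0, -0.002]
contact_force: [-0.5, -0.5, 0.2]
opening: 0.085
```

apply_moves --increments '[{"dx": 0, "dy": 0, "dz": -1, "yaw": 0}, {"dx": 0, "dy": 0, "dz": -3, "yaw": 0}, {"dx": 0, "dy": 0, "dz": -6, "yaw": 0}, {"dx": 0, "dy": 0, "dz": -9, "yaw": 0}, {"dx": 0, "dy": 0, "dz": -12, "yaw": 0}, {"dx": 0, "dy": 0, "dz": -14, "yaw": 0}, {"dx": 0, "dy": 0, "dz": -14, "yaw": 0}, {"dx": 0, "dy": 0, "dz": -14, "yaw": 0}, {"dx": 0, "dy": 0, "dz": -14, "yaw": 0}]'

```text
t: 37.95
position: [0.4439, 0.2256, 0.1694]
tcp_rot: [-0.001, 1.0, -0.0, -0.003]
contact_force: [0.4, 0.3, 0.4]
opening: 0.0852
```

```bash
python3 st.py;python3 - <<'E'
from h import *
im,_=snap('side','s12.png'); cv2.imwrite('pics/s12c.png',cv2.resize(im[60:260,150:390,::-1],None,fx=2.7,fy=2.7))
n='top';im,d=snap('top','top12.png');P=pts(n,im,d)
for c in HS:
        m=(mask(im,c)>0)&(P[...,2]>.078)&(P[...,2]<.1)&(d>0)&(P[...,1]>-.4)
        k,l,s,ce=cv2.connectedComponentsWithStats(m.astype(np.uint8));i=1+np.argmax(s[1:,4]);Q=P[l==i]
        print(n,c,s[i,4],cv2.minEnclosingCircle(Q[:,:2].astype(np.float32)),np.median(Q[:,2]))
m=(mask(im,'yellow')>0)&(P[...,2]>.004)&(P[...,2]<.02)&(d>0);k,l,s,ce=cv2.connectedComponentsWithStats(m.astype(np.uint8));i=1+np.argmax(s[1:,4]);print(cv2.minEnclosingCircle(P[l==i][:,:2].astype(np.float32)))
E
```

```text
37.95 [0.4439 0.2256 0.1694] [0.4 0.3 0.4] 0.0852 [ 0.3395  0.0983 -0.3793  1.0984  0.0014  0.3384]
[[-1.0e+00 -1.1e-03 -5.4e-03]
 [-1.1e-03  1.0e+00 -4.0e-04]
 [ 5.4e-03 -4.0e-04 -1.0e+00]]
top red 382 ((0.44917234778404236, -0.2229311764240265), 0.025145675987005234) 0.08825187162477627
top yellow 322 ((0.643871009349823, 0.20811697840690613), 0.024985602125525475) 0.08849562724291679
top blue 66 ((0.4282892346382141, 0.22369609773159027), 0.018639367073774338) 0.08850210688966609
((0.6294636726379395, -0.17055737972259521), 0.04192175343632698)
```

View pics/s12c.png

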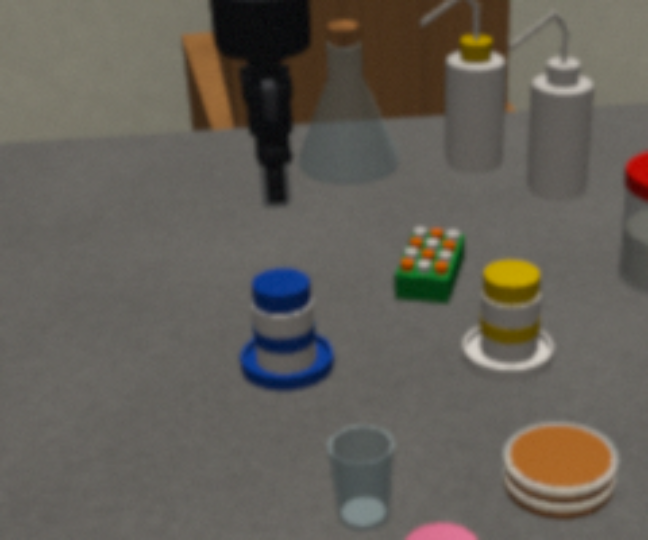

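The blue jar stands in the blue dish at crop (285,330). Last is the yellow jar at (0.6445, 0.2065).

apply_moves --increments '[{"dx": -2, "dy": -0.2, "dz": 0, "yaw": 0}, {"dx": -5, "dy": -0.5, "dz": 0, "yaw": 0}, {"dx": -9, "dy": -0.9, "dz": 0, "yaw": 0}, {"dx": -13, "dy": -1.3, "dz": 0, "yaw": 0}, {"dx": -16.5, "dy": -1.6, "dz": 0, "yaw": 0}, {"dx": -19, "dy": -1.8, "dz": 0, "yaw": 0}, {"dx": -20, "dy": -1.9, "dz": 0, "yaw": 0}, {"dx": -20, "dy": -1.9, "dz": 0, "yaw": 0}, {"dx": -20, "dy": -1.9, "dz": 0, "yaw": 0}, {"dx": -20, "dy": -1.9, "dz": 0, "yaw": 0}]'

```text
t: 39.05
position: [0.6432, 0.2074, 0.1696]
tcp_rot: [-0.001, 1.0, 0.0, -0.002]
contact_force: [-0.2, 0.1, -0.6]
opening: 0.0852
```

apply_moves --increments '[{"dx": 0, "dy": 0, "dz": 1.5, "yaw": 0}, {"dx": 0, "dy": 0, "dz": 3, "yaw": 0}, {"dx": 0, "dy": 0, "dz": 5, "yaw": 0}, {"dx": 0, "dy": 0, "dz": 7, "yaw": 0}, {"dx": 0, "dy": 0, "dz": 9, "yaw": 0}, {"dx": 0, "dy": 0, "dz": 11, "yaw": 0}, {"dx": 0, "dy": 0, "dz": 12.5, "yaw": 0}, {"dx": 0, "dy": 0, "dz": 13.5, "yaw": 0}, {"dx": 0, "dy": 0, "dz": 13.9, "yaw": 0}, {"dx": 0, "dy": 0, "dz": 13.9, "yaw": 0}]'

```text
t: 40.05
position: [0.6441, 0.2071, 0.0303]
tcp_rot: [-0.001, 1.0, 0.0, -0.002]
contact_force: [-0.6, -0.1, -0.2]
opening: 0.0859
```

apply_moves --increments '[{"dx": 0, "dy": 0, "dz": 0, "yaw": 0}, {"dx": 0, "dy": 0, "dz": 0, "yaw": 0}, {"dx": 0, "dy": 0, "dz": 0, "yaw": 0}, {"dx": 0, "dy": 0, "dz": 0, "yaw": 0}, {"dx": 0, "dy": 0, "dz": 0, "yaw": 0}, {"dx": 0, "dy": 0, "dz": 0, "yaw": 0}, {"dx": 0, "dy": 0, "dz": 0, "yaw": 0}, {"dx": 0, "dy": 0, "dz": 0, "yaw": 0}]' --hand 0

```text
t: 40.85
position: [0.6458, 0.2075, 0.0324]
tcp_rot: [-0.001, 1.0, 0.0, -0.0]
contact_force: [-0.2, -0.6, 6.2]
opening: 0.0526
```

apply_moves --increments '[{"dx": 0, "dy": 0, "dz": -0.5, "yaw": 0}, {"dx": 0, "dy": 0, "dz": -1.5, "yaw": 0}, {"dx": 0, "dy": 0, "dz": -3, "yaw": 0}, {"dx": 0, "dy": 0, "dz": -5, "yaw": 0}, {"dx": 0, "dy": 0, "dz": -7.5, "yaw": 0}, {"dx": 0, "dy": 0, "dz": -10, "yaw": 0}, {"dx": 0, "dy": 0, "dz": -11.5, "yaw": 0}, {"dx": 0, "dy": 0, "dz": -12, "yaw": 0}, {"dx": 0, "dy": 0, "dz": -12, "yaw": 0}, {"dx": 0, "dy": 0, "dz": -12, "yaw": 0}]'

```text
t: 41.85
position: [0.6439, 0.2069, 0.1496]
tcp_rot: [-0.001, 1.0, -0.0, -0.003]
contact_force: [0.5, -0.9, -1.3]
opening: 0.0527
```

```bash
python3 st.py;python3 - <<'E'
from h import *
im,_=snap('side','s13.png')
E
```

```text
41.85 [0.6439 0.2069 0.1496] [ 0.5 -0.9 -1.3] 0.0527 [ 2.1500e-01  4.1780e-01 -4.6000e-03  1.1537e+00  1.0000e-03  2.1400e-01]
[[-1.0e+00 -1.0e-03 -5.5e-03]
 [-1.0e-03  1.0e+00 -2.0e-04]
 [ 5.5e-03 -2.0e-04 -1.0e+00]]
```

View pics/s13.png

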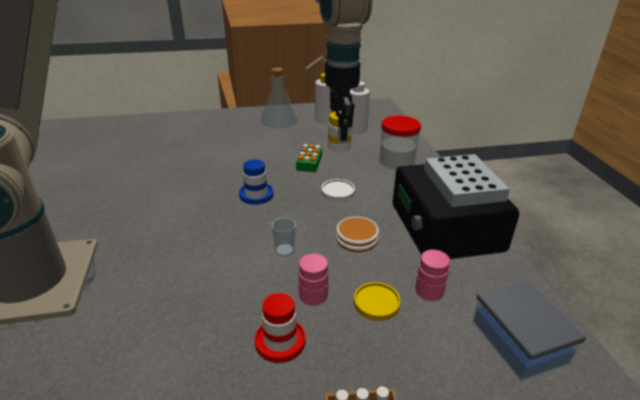

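The yellow jar is held at (340,130) and the white dish is empty at (338,189). Carrying it to the yellow dish at (0.630, −0.173).

apply_moves --increments '[{"dx": 0, "dy": -1, "dz": 0, "yaw": 0}, {"dx": 0.1, "dy": -3, "dz": 0, "yaw": 0}, {"dx": 0.2, "dy": -6, "dz": 0, "yaw": 0}, {"dx": 0.4, "dy": -9, "dz": 0, "yaw": 0}, {"dx": 0.5, "dy": -12, "dz": 0, "yaw": 0}, {"dx": 0.6, "dy": -15, "dz": 0, "yaw": 0}, {"dx": 0.7, "dy": -18, "dz": 0, "yaw": 0}, {"dx": 0.8, "dy": -21, "dz": 0, "yaw": 0}, {"dx": 0.9, "dy": -24, "dz": 0, "yaw": 0}, {"dx": 1.1, "dy": -27, "dz": 0, "yaw": 0}, {"dx": 1.2, "dy": -30, "dz": 0, "yaw": 0}, {"dx": 1.3, "dy": -33, "dz": 0, "yaw": 0}]'

```text
t: 43.1
position: [0.6308, -0.1256, 0.1503]
tcp_rot: [0.0, 1.0, 0.0, -0.002]
contact_force: [0.3, -0.2, -1.4]
opening: 0.0528
```

apply_moves --increments '[{"dx": 0.1, "dy": -2.5, "dz": 0, "yaw": 0}, {"dx": 0.2, "dy": -4.2, "dz": 0, "yaw": 0}, {"dx": 0.2, "dy": -5, "dz": 0, "yaw": 0}, {"dx": 0.2, "dy": -5, "dz": 0, "yaw": 0}, {"dx": 0.2, "dy": -5, "dz": 0, "yaw": 0}, {"dx": 0.2, "dy": -5, "dz": 0, "yaw": 0}]'

```text
t: 43.7
position: [0.6302, -0.1717, 0.1507]
tcp_rot: [-0.001, 1.0, 0.0, -0.002]
contact_force: [0.3, -0.8, -0.9]
opening: 0.0526
```

```bash
python3 st.py;python3 - <<'E'
from h import *
im,_=snap('side','s14.png')
E
```

```text
43.7 [ 0.6302 -0.1717  0.1507] [ 0.3 -0.8 -0.9] 0.0526 [-3.6470e-01  3.7680e-01 -6.2400e-02  1.1352e+00 -6.0000e-04 -3.6710e-01]
[[-1.0e+00 -2.4e-03 -3.6e-03]
 [-2.4e-03  1.0e+00  8.0e-04]
 [ 3.6e-03  8.0e-04 -1.0e+00]]
```

View pics/s14.png

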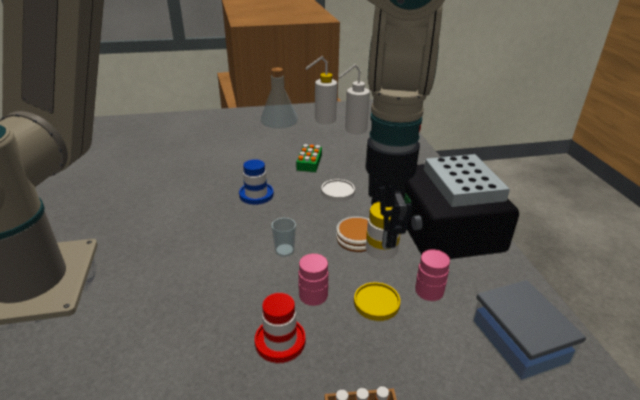

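The yellow jar is over the empty yellow dish at (377,300). Lowering.

apply_moves --increments '[{"dx": 0, "dy": 0, "dz": 1.5, "yaw": 0}, {"dx": 0, "dy": 0, "dz": 3.5, "yaw": 0}, {"dx": 0, "dy": 0, "dz": 5.5, "yaw": 0}, {"dx": 0, "dy": 0, "dz": 7.5, "yaw": 0}, {"dx": 0, "dy": 0, "dz": 9, "yaw": 0}, {"dx": 0, "dy": 0, "dz": 10.2, "yaw": 0}, {"dx": 0, "dy": 0, "dz": 11, "yaw": 0}, {"dx": 0, "dy": 0, "dz": 11.4, "yaw": 0}, {"dx": 0, "dy": 0, "dz": 11.5, "yaw": 0}, {"dx": 0, "dy": 0, "dz": 11.6, "yaw": 0}, {"dx": 0, "dy": 0, "dz": 11.7, "yaw": 0}, {"dx": 0, "dy": 0, "dz": 11.7, "yaw": 0}]'

```text
t: 44.95
position: [0.6302, -0.173, 0.0343]
tcp_rot: [-0.0, 1.0, -0.0, -0.001]
contact_force: [-0.1, 0.7, -1.3]
opening: 0.0528
```

apply_moves --increments '[{"dx": 0, "dy": 0, "dz": 0.1, "yaw": 0}, {"dx": 0, "dy": 0, "dz": 0.1, "yaw": 0}]'

```text
t: 45.15
position: [0.6299, -0.1728, 0.0329]
tcp_rot: [-0.001, 1.0, 0.0, -0.002]
contact_force: [0.3, 0.4, -1.7]
opening: 0.0525
```

apply_moves --increments '[{"dx": 0, "dy": 0, "dz": 0.1, "yaw": 0}, {"dx": 0, "dy": 0, "dz": 0.1, "yaw": 0}]'

```text
t: 45.35
position: [0.63, -0.1729, 0.0324]
tcp_rot: [-0.001, 1.0, 0.0, -0.002]
contact_force: [-1.5, 1.1, 3.2]
opening: 0.0528
```

apply_moves --increments '[{"dx": 0, "dy": 0, "dz": 0.1, "yaw": 0}, {"dx": 0, "dy": 0, "dz": 0.1, "yaw": 0}]'

```text
t: 45.55
position: [0.63, -0.1729, 0.0323]
tcp_rot: [-0.001, 1.0, 0.0, -0.001]
contact_force: [-3.5, 1.5, 8.1]
opening: 0.0525
```

apply_moves --increments '[{"dx": 0, "dy": 0, "dz": 0, "yaw": 0}, {"dx": 0, "dy": 0, "dz": 0, "yaw": 0}, {"dx": 0, "dy": 0, "dz": 0, "yaw": 0}, {"dx": 0, "dy": 0, "dz": 0, "yaw": 0}, {"dx": 0, "dy": 0, "dz": 0, "yaw": 0}, {"dx": 0, "dy": 0, "dz": 0, "yaw": 0}, {"dx": 0, "dy": 0, "dz": 0, "yaw": 0}]' --hand 1

```text
t: 46.25
position: [0.6298, -0.1728, 0.0307]
tcp_rot: [-0.001, 1.0, 0.0, -0.002]
contact_force: [-0.8, -0.5, 1.3]
opening: 0.0856
```

apply_moves --increments '[{"dx": 0, "dy": 0, "dz": -1, "yaw": 0}, {"dx": 0, "dy": 0, "dz": -3, "yaw": 0}, {"dx": 0, "dy": 0, "dz": -6, "yaw": 0}, {"dx": 0, "dy": 0, "dz": -9, "yaw": 0}, {"dx": 0, "dy": 0, "dz": -12, "yaw": 0}, {"dx": 0, "dy": 0, "dz": -14, "yaw": 0}, {"dx": 2, "dy": 0, "dz": -16, "yaw": 0}, {"dx": 4, "dy": -1, "dz": -18, "yaw": 0}, {"dx": 7, "dy": -3, "dz": -18, "yaw": 0}, {"dx": 10, "dy": -6, "dz": -18, "yaw": 0}, {"dx": 13, "dy": -9, "dz": -18, "yaw": 0}, {"dx": 16, "dy": -12, "dz": -18, "yaw": 0}]'

```text
t: 47.45
position: [0.4695, -0.2939, 0.2124]
tcp_rot: [-0.001, 1.0, -0.0, -0.001]
contact_force: [0.3, -1.2, -0.2]
opening: 0.0855
```

apply_moves --increments '[{"dx": 3, "dy": -3, "dz": 0, "yaw": 0}, {"dx": 6, "dy": -6, "dz": 0, "yaw": 0}, {"dx": 9, "dy": -9, "dz": 0, "yaw": 0}, {"dx": 11, "dy": -11, "dz": 0, "yaw": 0}, {"dx": 12, "dy": -12, "dz": 0, "yaw": 0}, {"dx": 12, "dy": -12, "dz": 0, "yaw": 0}, {"dx": 12, "dy": -12, "dz": 0, "yaw": 0}]'

```text
t: 48.15
position: [0.3512, -0.4127, 0.2119]
tcp_rot: [-0.001, 1.0, 0.0, -0.001]
contact_force: [0.0, -0.6, -0.1]
opening: 0.0851
```

```bash
python3 st.py;python3 - <<'E'
from h import *
for n in ('side','top'):
    im,d=snap(n,n+'15.png');P=pts(n,im,d)
    for c in HS:
      for a,b,w in((.078,.1,'cap'),(.004,.02,'dish')):
        m=(mask(im,c)>0)&(P[...,2]>a)&(P[...,2]<b)&(d>0)&(P[...,1]>-.4)
        k,l,s,ce=cv2.connectedComponentsWithStats(m.astype(np.uint8));i=1+np.argmax(s[1:,4]);Q=P[l==i]
        e,r=cv2.minEnclosingCircle(Q[:,:2].astype(np.float32));print(n,c,w,s[i,4],np.round(e,4),round(r,4),np.median(Q[:,2]).round(4),np.ptp(np.percentile(Q[:,2],[5,95])).round(4))
E
```

```text
48.15 [ 0.3512 -0.4127  0.2119] [ 0.  -0.6 -0.1] 0.0851 [-0.984   0.1426 -0.2345  1.1957 -0.0018 -0.9853]
[[-1.0e+00 -1.2e-03 -2.6e-03]
 [-1.2e-03  1.0e+00  7.0e-04]
 [ 2.6e-03  7.0e-04 -1.0e+00]]
side red cap 714 [ 0.45   -0.2275] 0.0261 0.0867 0.008
side red dish 808 [ 0.4491 -0.2296] 0.0428 0.0078 0.0083
side yellow cap 555 [ 0.6304 -0.1753] 0.0266 0.0865 0.0074
side yellow dish 613 [ 0.631  -0.1763] 0.0427 0.0081 0.0084
side blue cap 178 [0.4443 0.2239] 0.0266 0.0863 0.0034
side blue dish 166 [0.4445 0.2226] 0.0422 0.009 0.0078
top red cap 388 [ 0.4493 -0.2226] 0.025 0.0884 0.0065
top red dish 331 [ 0.4484 -0.2235] 0.0416 0.0093 0.0099
top yellow cap 351 [ 0.6297 -0.1706] 0.0256 0.0883 0.0071
top yellow dish 310 [ 0.6292 -0.1704] 0.0416 0.01 0.0102
top blue cap 363 [0.4438 0.2281] 0.0254 0.0883 0.0053
top blue dish 314 [0.4426 0.2271] 0.0408 0.0099 0.0103
```

View pics/side15.png

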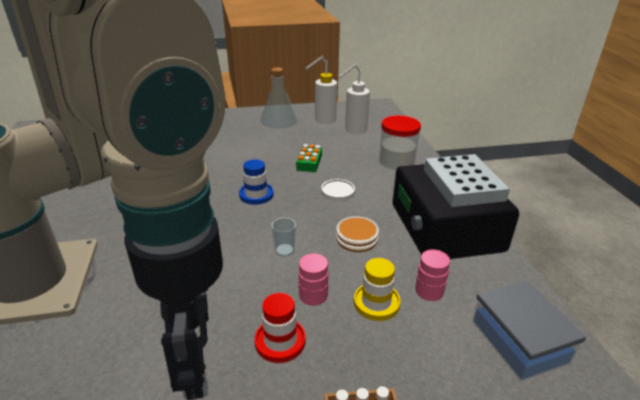

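View pics/top15.png

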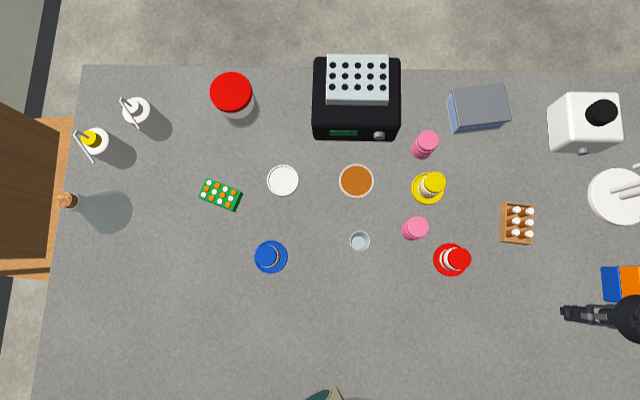

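Both views show every jar upright in its own dish: blue at (270,257), yellow at (430,186) and red at (452,260) in the top view. The white dish at (283,180) is empty and the bystanders sit at the same pixels as before. Handing in.

```bash
python3 -c "
from h import *
print(arm.sign_off())"
```

```text
the job is handed in; nothing more can be done
None
```

I put every jar into the dish of its cap's colour and handed the job in at about 48 s. The yellow jar was parked in the white dish, then red went to red, blue to blue and yellow to yellow. I lowered each jar until it touched the dish floor (about 8–12 N) before opening the gripper.

- **Last checks:** in both camera views each cap centre is within about 2 mm of its dish centre. The cap tops read 86–88 mm, as they should for jars standing flat in their dishes. The white dish is empty, the beaker, petri dishes and rack sit at the same pixels as at the start, and the arm is clear.
- **What went wrong:** on the first carry joint 6 ran into the end of its range and the tool tilted about 2° with the yellow jar held high. I levelled the tool before setting the jar down and kept joint 6 mid-range from then on.
- **Where readings disagreed:** the two cameras differ by 3–6 mm in y, mostly more than the stated 2 mm calibration. This was well inside the dishes' 11 mm play around a jar.

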